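# Load milled blocks through the spring gate of a blasting tunnel

### The arm

A 6-joint arm with a two-finger parallel gripper is mounted at the origin on the work surface. World frame = base frame: x ahead of the robot, y to its left, z up, the work surface at z = 0. Lengths are in m, angles in rad, forces in N, time in s.
With the tool pointing down it reaches from about 0.375 to 0.975 m from the base axis. Payload 3.8 kg.
Tool frame: the origin (TCP) lies at the very end of the fingers, on their centre line; the grasp point (between the pads) lies 19 mm behind it; z points along the fingers, y is the direction in which the jaws open and shut (so a half turn about z gives the same grasp; the last joint's range is limited). The gripper opens to 85 mm and grips with 20 to 120 N. Pads are 22 mm wide; open, the fingers measure 114 mm over their backs; the gripper's body (76 mm by 85 mm) begins 54 mm behind the grasp point. The pads swing forward as they close: fully open they stand 13 mm farther back than shut.
Start: joints at [1.086, 0.264, 1.604, -0, 1.274, -0.037], TCP at [0.292, 0.608, 0.21] pointing down, gripper open.
Joint ranges: [-2.63, 2.63], [-0.94, 2.18], [0.31, 2.57], [-1.31, 4.45], [0, 2.66], [-2.55, 2.55]. Speed limits (rad/s): [2.57, 2.57, 3.14, 3.14, 3.14, 3.14].

### API

Orientations are given as a rotation vector (axis times angle).
In Python, from workcell import read_state, read_camera, camera_info, finish_job gives the robot as it stands. The module is installed in compiled form; this text tells all that it offers.
- The arm moves only by the tool play_rows, never from a script. Its argument "motion" is a list of rows, each a list of 5 numbers: the shift along the tool's x, y, z in units of 1000 mm (1.0 is 1000 mm), then the turn about the tool's z in units of 2 pi rad (1.0 is 2 pi rad), then the finger opening in mm, from 0 to 85.4. A call has 1 to 5 rows; each row shifts and turns the commanded pose from where the row before left it, along the tool's axes as they then stand; what a row does not reach is not made up. A row lasts 1/8 s, in which the tool goes at most 62.5 mm and 10.7 degrees, less where a joint would pass 70% of its speed; a pose out of reach is approached as far as the arm can. A call with a number of a shift or a turn outside -1 to 1 is refused whole. A call with a gripper value outside its range is refused whole. The fingers move at their own pace and stop on an object; "squeeze" is the grip in N (left out, the last holds). Time passes only in rows, so rows that do not move let the fingers close. It gives the time, the measured TCP pose, the force and the opening at its end, in the units of the state.
- read_state(): the state, without advancing time (a new reading comes with each control period).
- read_camera(name): name is "scene" or "top" or "wrist"; returns the picture (420x560x3 uint8, red, green, blue); there is no depth.
- camera_info(name): a dict with "intrinsics" (3x3 intrinsics, pixels), "pose" (4x4, takes a point from camera to world coordinates). Camera axes: x right, y down, z forward; pixel columns grow to the right and rows downward; lengths in m; the calibration is good to about 2 mm. The wrist camera is an equidistant fisheye: a pixel r from the principal point sees the ray r / f radians off the axis. A picture is of the moment at which its call begins: read the wrist's pose just before it. camera_info takes no time and is no camera call; for the wrist camera it gives the pose at the moment of the call.
- finish_job(): hands the job in, once; it reports no verdict.
The state is a dict: "time": time; "q": joint angles; "joint_vel": joint speeds; "joint_torque": joint torques, N m; "tool_pos": TCP position; "tcp_rot": TCP orientation; "wrist_force": force on the tool from outside, world axes, zero at the start; "torque": the same for the moment, N m; "width": opening from 0.0 (shut) to 1.0 (fully open).
Only numpy, scipy, OpenCV 4.12 (cv2) and the standard library are available. Lean on these libraries where they do the work, as an engineer would, in place of code of your own. Each camera call takes 0.05 s, during which the arm holds its last target. There are 200 camera calls.

### The job

First pull the extraction valve's slide knob fully out. Then slide the vise jaw open and lift out the clamped block, and push that block and every block lying on the bench through the spring gate into the covered loading tunnel, until the gate has shut behind them. Last, push the slide knob fully home; never open the gate while the valve is not pulled out, and leave the hammer, can and cup where they are.

Things in the scene. Friction and masses are not known exactly. Their poses are not given: they have to be found in the camera images.
- station: Grey loading tunnel, fixed. Origin: on the bench, mid-mouth, in the plane of the shut gate; x points into the tunnel (away from the robot), y left, z up. Walls 50 mm high, 6 mm thick, inner faces at y = +-38 mm, x = 0 to 400 mm; the bench is its floor. Hinge posts 56 mm high, 12 mm thick, at y = +-42 mm; nothing above the gate. Four blocks fit in a row, each pushing on those ahead.
- cover_edge (a point): Middle of the near edge of the tunnel's clear cover, at x = 60 mm of the station, 50 mm above the bench (cover 4 mm thick, from here to x = 400 mm). Between gate and cover the tunnel is open at the top, so fingers can follow a block through the gate; with a block's rear end 45 to 57 mm past the gate the leaves close behind it.
- valve_box (a point): Middle of the top of the extraction valve, a fixed green block left of the tunnel's mouth: 85 mm (x) x 60 mm (y) x 85 mm high, at x 25 to 110, y 85 to 145 mm of the station; a duct runs on behind it.
- gate_l (a joint): Left leaf of the spring gate, rad: 0 shut, grows to 1.5 as it swings into the tunnel about its upright hinge at y = +38 mm. Leaf 37 mm long, from 4 to 48 mm above the bench. A light spring (about 0.7 N at the tip) shuts it; it does not swing outwards.
- gate_r (a joint): Right leaf of the spring gate, the mirror image: rad, 0 shut, grows as it swings into the tunnel.
- valve (a joint): Slide knob of the extraction valve, m: 0 fully home (valve shut), 0.05 pulled fully out towards the robot (valve open), along the station's -x. A detent holds it at each end (5 to 8 N to leave it) and past mid-travel draws it on to that end.
- valve_knob (a point): Centre of the round black slide knob on the valve's level rod (11 mm thick): 34 mm in diameter, axis along the station's x, 26 mm long (13 mm to either side), 50 mm above the bench. Home, this point is at x = -22, y = 115 mm of the station, 47 mm from the valve block. Can be pinched across y from above.
- vise: Blue sliding-jaw vise, fixed, 250 x 66 mm. Origin: on the bench, under the middle of the block's seat; x along the vise to the fixed jaw (away from the robot), z up. Bed 20 mm high, 60 mm wide; fixed jaw 50 mm high, face at x = +36 mm; moving jaw 62 mm wide, 50 mm high, spans x -74 to -25 mm when closed. Beside the block (in y) it is open above the bed.
- jaw (a joint): Moving jaw of the vise, m: 0 closed on the block, 0.045 fully open, sliding along the vise's -x (towards the robot). Friction about 5 N; it stays where it is left. Closed, its steel lip reaches 11 mm over the block's tongue and holds the block down; open it at least 20 mm to free the block.
- jaw_knob (a point): Centre of the upright steel grip post on the moving jaw: 26 mm in diameter, standing on the jaw's top from 50 to 86 mm above the bench; this point is 70 mm above the bench and moves with the jaw.
- block4_c (a point): Block in the vise, always there, underside on the bed (20 mm up), tongue to the moving jaw. Milled aluminium, 0.22 kg +-30 %: 70 (x) x 40 (y) x 32 mm high; the last 14 mm at its -x end is a tongue only 16 mm high. Grip the 56 mm main body (x -21 to +35 mm) across its 40 mm width. This point: middle of the 70 x 40 mm outline, 16 mm above the underside.
- hammer_c (a point): Bystander: hammer lying on the bench, 260 mm long.
- oilcan_c (a point): Bystander: grey can, 60 mm in diameter, 120 mm tall, standing.
- cup_c (a point): Bystander: steel cup, 76 mm in diameter, 80 mm tall, standing.
- block1_c (a point): Block lying flat on the bench (may be absent), z up. Milled aluminium, 0.22 kg +-30 %: 70 (x) x 40 (y) x 32 mm high; the last 14 mm at its -x end is a tongue only 16 mm high. Grip the 56 mm main body (x -21 to +35 mm) across its 40 mm width. This point: middle of the 70 x 40 mm outline, 16 mm above the underside.
- block2_c (a point): Block lying flat on the bench (may be absent), z up. Milled aluminium, 0.22 kg +-30 %: 70 (x) x 40 (y) x 32 mm high; the last 14 mm at its -x end is a tongue only 16 mm high. Grip the 56 mm main body (x -21 to +35 mm) across its 40 mm width. This point: middle of the 70 x 40 mm outline, 16 mm above the underside.
- block3_c (a point): Block lying flat on the bench (may be absent), z up. Milled aluminium, 0.22 kg +-30 %: 70 (x) x 40 (y) x 32 mm high; the last 14 mm at its -x end is a tongue only 16 mm high. Grip the 56 mm main body (x -21 to +35 mm) across its 40 mm width. This point: middle of the 70 x 40 mm outline, 16 mm above the underside.
Not all that is in view belongs to the job. Leave any green look-alike of the part that bears block4_c alone.

How it is judged:
On the way, in this order (a step that is already met when the one before it is completed fails the run):
1. the valve knob is pulled fully out (at least 45 mm) (value of joint valve above 0.045 m), for 0.2 s.
2. the vise jaw is slid open by at least 18 mm (value of joint jaw above 0.018 m), for 0.2 s.
3. every block is in the tunnel with both gate leaves shut behind, the valve still open (x of block1_c in the frame of station between 0.03 and 0.4 m and y of block1_c in the frame of station between -0.038 and 0.038 m and height (world z) of each of block1_c, block2_c, block3_c, block4_c below 0.045 m and x of block2_c in the frame of station between 0.03 and 0.4 m and y of block2_c in the frame of station between -0.038 and 0.038 m and x of block3_c in the frame of station between 0.03 and 0.4 m and y of block3_c in the frame of station between -0.038 and 0.038 m and x of block4_c in the frame of station between 0.03 and 0.4 m and y of block4_c in the frame of station between -0.038 and 0.038 m and value of joint each of gate_l, gate_r below 0.12 rad and value of joint valve above 0.04 m), for 0.2 s.
4. the valve knob is pushed fully home (value of joint valve below 0.005 m), for 0.2 s.
At the end, for the whole second after the job is handed in: Every block present lies in the tunnel, centre at least 30 mm past the gate and between the walls, at rest; both gate leaves are shut (within 0.12 rad); the valve knob is home (within 5 mm) (x of block1_c in the frame of station between 0.03 and 0.4 m and y of block1_c in the frame of station between -0.038 and 0.038 m and height (world z) of each of block1_c, block2_c, block3_c, block4_c below 0.045 m and x of block2_c in the frame of station between 0.03 and 0.4 m and y of block2_c in the frame of station between -0.038 and 0.038 m and x of block3_c in the frame of station between 0.03 and 0.4 m and y of block3_c in the frame of station between -0.038 and 0.038 m and x of block4_c in the frame of station between 0.03 and 0.4 m and y of block4_c in the frame of station between -0.038 and 0.038 m and value of joint each of gate_l, gate_r below 0.12 rad and linear speed of each of block1, block2, block3, block4 below 0.02 m/s and value of joint valve below 0.005 m); the robot touches nothing.
It fails at once if a gate leaf opened (over 0.35 rad) while the valve is not open (knob under 30 mm out) (value of joint valve below 0.03 m and value of joint any of gate_l, gate_r above 0.35 rad).
It fails at once if the hammer, can or cup moved more than 40 mm (distance of any of hammer_c, oilcan_c, cup_c from where it was at the start of the episode above 0.04 m).
Of block1, block2, block3 only 2 to 3 are there at a start; the rules pass over those that are not, and their reading is None.
At some moment in a run one of block1, block2, block3 may be knocked a few centimetres aside while the robot is not near it.
Once in a run the grip may slacken for a moment while it holds something.
It also fails if it takes over 210 s, if anything falls off the work surface, if the arm or the gripper's body presses on something with over 40 N, if the wrist force passes 120 N, or if a joint passes its speed limit or range.

## Working session

There is one attempt and no reset: what is moved stays moved. The work goes in short steps, Python scripts to look and compute and a tool call to move; the robot and the scene stay as the last step left them, time stands still between calls to the robot, and variables do not carry over. Pictures are saved under pics/ and viewed, about 12 in all and at most 16, crops included, and the job is handed in when it is done.

Besides the shell and the picture viewer there is one more tool, called after "Emit:" as name([rows], argument=value, ...), one row to a line, values as JSON. play_rows: Moves the arm, as the interface text tells. Shifts and turns lie within -1 to 1; 1 stands for 1000 mm of shift or 2 pi rad of turn. Its arguments: {"type":"object","properties":{"motion":{"type":"array","items":{"type":"array","items":{"type":"number"}}},"squeeze":{"type":"number"}},"required":["motion"]}

```bash
mkdir -p pics; python3 - <<'E'
from workcell import *
import cv2,numpy as np
s=read_state();print(s)
for n in("scene","top"):
    i=camera_info(n);print(n,np.round(i["intrinsics"],1).tolist(),np.round(i["pose"],4).tolist())
    cv2.imwrite(f"pics/{n}0.png",read_camera(n)[:,:,::-1])
i=camera_info("wrist");print(np.round(i["intrinsics"],1).tolist(),np.round(i["pose"],4).tolist())
E
```

```text
{'time': 0.0, 'q': array([ 1.08609102e+00,  2.64738831e-01,  1.60541068e+00,  7.15608507e-06,
        1.27370646e+00, -3.69012301e-02]), 'joint_vel': array([ 0.00042021, -0.00053906, -0.00188708,  0.00126979,  0.00103666,
        0.00010167]), 'joint_torque': array([ 6.80995254e-04, -5.15093601e+01, -3.67322803e+01,  1.30992257e-04,
        1.27895147e-02,  1.31144537e-05]), 'tool_pos': array([0.29189376, 0.60773719, 0.20885193]), 'tcp_rot': array([-0.69741824, -3.06259568,  0.00343158]), 'wrist_force': array([ 0.55684596, -0.24627104,  0.8135565 ]), 'torque': array([-0.05719927,  0.023296  ,  0.00873272]), 'width': 0.9975732002039013}
scene [[405.4, 0.0, 279.3], [0.0, 405.4, 206.7], [0.0, 0.0, 1.0]] [[-0.0334, 0.8519, -0.5226, 1.3059], [0.9994, 0.0244, -0.0241, 0.0428], [-0.0078, -0.5231, -0.8522, 1.242], [0.0, 0.0, 0.0, 1.0]]
top [[518.5, 0.0, 283.8], [0.0, 518.5, 208.4], [0.0, 0.0, 1.0]] [[-0.0198, -0.9876, 0.1559, 0.3569], [-0.9996, 0.0167, -0.0207, 0.0452], [0.0178, -0.1563, -0.9876, 1.6304], [0.0, 0.0, 0.0, 1.0]]
[[325.2, 0.0, 276.5], [0.0, 325.2, 210.6], [0.0, 0.0, 1.0]] [[0.4327, 0.8574, 0.2786, 0.2198], [0.9015, -0.4109, -0.1355, 0.642], [-0.0017, 0.3098, -0.9508, 0.372], [0.0, 0.0, 0.0, 1.0]]
```

View pics/top0.png

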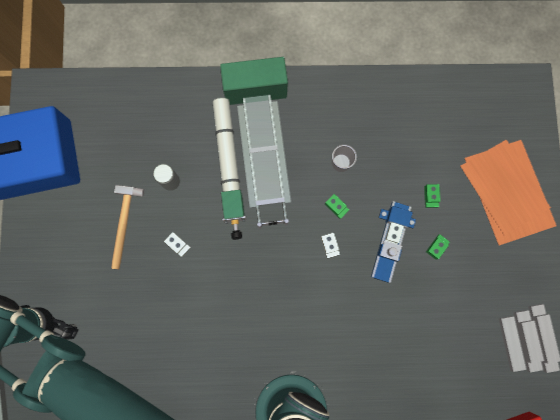

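View pics/scene0.png

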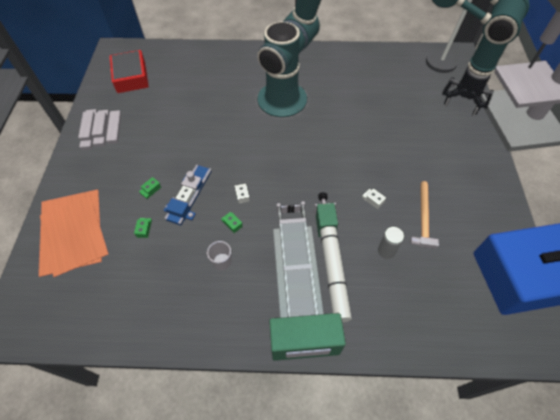

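```bash
cat > h.py <<'E'
from workcell import *
import cv2,numpy as np
from scipy.spatial.transform import Rotation as R
def ray(n,uv,info=None):
    i=info or camera_info(n);K=i["intrinsics"];T=i["pose"];uv=np.atleast_2d(uv).astype(float)
    a=(uv-[K[0,2],K[1,2]])/[K[0,0],K[1,1]]
    if n=="wrist":
        r=np.linalg.norm(a,axis=1,keepdims=True);r=np.maximum(r,1e-9);d=np.hstack([a/r*np.sin(r),np.cos(r)])
    else: d=np.hstack([a,np.ones((len(a),1))])
    return T[:3,3],d@T[:3,:3].T
def onz(n,uv,z,info=None):
    o,d=ray(n,uv,info);return (o+d*((z-o[2])/d[:,2:]))[:,:2]
def proj(n,p,info=None):
    i=info or camera_info(n);K=i["intrinsics"];T=i["pose"]
    c=(np.atleast_2d(p)-T[:3,3])@T[:3,:3]
    if n=="wrist":
        rr=np.linalg.norm(c[:,:2],axis=1);a=c[:,:2]/rr[:,None]*np.arctan2(rr,c[:,2])[:,None]
    else: a=c[:,:2]/c[:,2:]
    return a*[K[0,0],K[1,1]]+[K[0,2],K[1,2]]
def shot(n,f=None):
    i=camera_info(n);im=read_camera(n)[:,:,::-1].copy()
    if f: cv2.imwrite(f"pics/{f}.png",im)
    return im,i
def go(x,y,z,yaw=None):
    """shift in tool axes (order: shift first with present axes) and turn, to world x,y,z with tool x-axis heading yaw"""
    s=read_state();Rm=R.from_rotvec(s["tcp_rot"]).as_matrix()
    d=Rm.T@(np.array([x,y,z])-s["tool_pos"])
    h=np.arctan2(Rm[1,0],Rm[0,0]); out=[*np.round(d*1000,1)]
    if yaw is not None:
        t=(h-yaw+np.pi/2)%np.pi-np.pi/2   # turn about tool z (down) = -world
        out.append(np.round(t/2/np.pi,4))
    return "t %.2f tcp %s head %.1fdeg F %s w %.3f q6 %.2f | shift mm,turn:"%(s["time"],np.round(s["tool_pos"],4),np.degrees(h),np.round(s["wrist_force"],1),s["width"],s["q"][5]),out
E
python3 - <<'E'
from h import *
f=lambda l,uv,z:print(l,np.round(onz("top",uv,z),3).tolist())
f("posts",[[258,223],[288,221]],.056);f("coverrear",[[244,97],[272,96]],.05)
f("valvebox front bottom",[[222,219],[244,218]],.085);f("knob",[[236,235]],.05)
f("bl",[[177,244],[331,245]],.032);f("vise",[[402,205],[383,280]],.02);f("b4",[[396,233]],.052);f("jawknob",[[393,251]],.086)
f("green",[[337,206],[433,195],[438,246]],.032);f("cup",[[344,157]],.0);f("can",[[168,183]],0);f("hammer",[[125,190],[117,265]],0)
im=cv2.imread("pics/top0.png")
cv2.imwrite("pics/c1.png",cv2.resize(im[150:290,150:450],None,fx=2.66,fy=2.66,interpolation=cv2.INTER_CUBIC))
E
```

```text
posts [[0.562, 0.092], [0.566, 0.0]]
coverrear [[0.968, 0.132], [0.97, 0.043]]
valvebox front bottom [[0.572, 0.199], [0.574, 0.133]]
knob [[0.527, 0.16]]
bl [[0.504, 0.343], [0.492, -0.132]]
vise [[0.616, -0.362], [0.382, -0.29]]
b4 [[0.524, -0.331]]
jawknob [[0.466, -0.311]]
green [[0.614, -0.155], [0.644, -0.459], [0.483, -0.464]]
cup [[0.78, -0.187]]
can [[0.703, 0.38]]
hammer [[0.682, 0.516], [0.445, 0.534]]
```

View pics/c1.png

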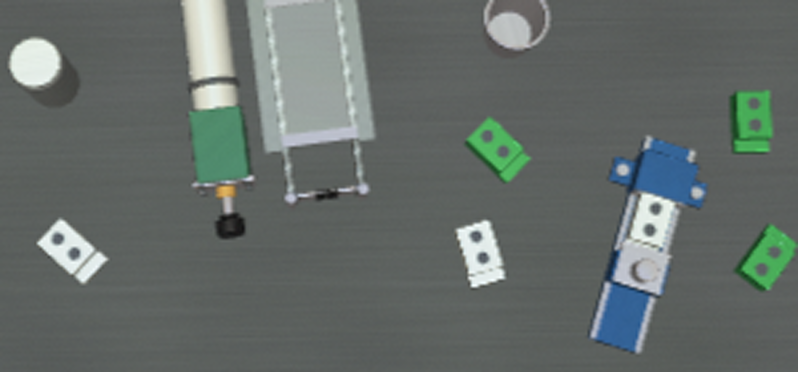

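Emit:
play_rows([
  [-0.035,-0.037,-0.005,0,85],
  [-0.035,-0.037,-0.005,0,85],
  [-0.035,-0.037,-0.005,0,85],
  [-0.035,-0.037,-0.005,0,85],
  [-0.035,-0.037,-0.005,0,85],
])

```text
time: 0.72
tool_pos: [0.3699, 0.3641, 0.2348]
tcp_rot: [-0.697, -3.063, 0.001]
wrist_force: [0.9, -0.6, -0.2]
width: 0.996
```

Emit:
play_rows([
  [-0.035,-0.037,-0.005,0,85],
  [-0.035,-0.037,-0.005,0,85],
  [-0.035,-0.037,-0.005,0,85],
  [-0.035,-0.037,-0.005,0,85],
  [-0.035,-0.037,-0.005,0,85],
])

```text
time: 1.35
tool_pos: [0.4475, 0.1217, 0.26]
tcp_rot: [-0.697, -3.063, 0.0]
wrist_force: [0.7, -0.0, 0.4]
width: 1.003
```

Emit:
play_rows([
  [0,0,0,-0.022,85],
  [0,0,0,-0.022,85],
  [0,0,0,-0.022,85],
  [0,0,0,-0.022,85],
  [0,0,0,0,85],
])

```text
time: 1.98
tool_pos: [0.4472, 0.1233, 0.2597]
tcp_rot: [0.163, -3.137, 0.0]
wrist_force: [0.0, -0.6, -0.6]
width: 0.993
```

```bash
python3 - <<'E'
from h import *
print(go(.5,.16,.1,np.radians(185.8)))
im,i=shot("wrist","w1");shot("top","top1")
E
```

```text
('t 1.98 tcp [0.4472 0.1233 0.2597] head -174.1deg F [ 0.  -0.6 -0.6] w 0.993 q6 -1.46 | shift mm,turn:', [np.float64(-56.5), np.float64(31.1), np.float64(159.7), np.float64(0.0004)])
```

View pics/w1.png

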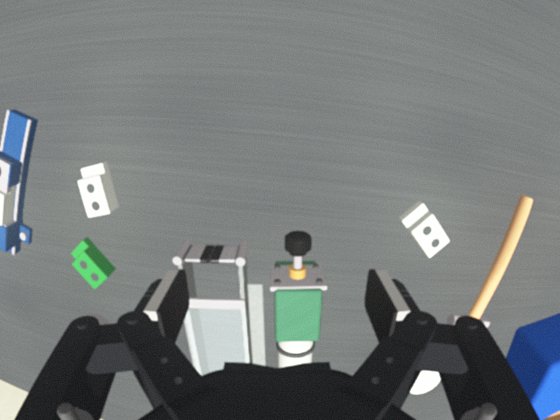

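```bash
python3 - <<'E'
from h import *
im=cv2.imread("pics/w1.png");i=camera_info("wrist")
sub=im[215:290,160:350]
m=(im.max(2)<45).astype(np.uint8);m[:220]=0;m[262:]=0;m[:,:260]=0;m[:,340:]=0
ys,xs=np.nonzero(m);print("knob px",xs.mean(),ys.mean(),xs.min(),xs.max(),ys.min(),ys.max(),onz("wrist",[[xs.mean(),ys.mean()]],.05))
P=onz("wrist",[[179,261],[240,261]],.056);print("posts",P,"mid",P.mean(0),np.linalg.norm(P[0]-P[1]),"head",np.degrees(np.arctan2(P[1,1]-P[0,1],P[1,0]-P[0,0]))-90)
B=onz("wrist",[[272,290],[325,290],[276,340],[320,340]],.085);print("box corners",B)
cv2.imwrite("pics/w1c.png",cv2.resize(im[215:365,160:360],None,fx=4,fy=4,interpolation=cv2.INTER_CUBIC))
t=cv2.imread("pics/top1.png");cv2.imwrite("pics/t1c.png",cv2.resize(t[90:230,215:300],None,fx=4,fy=4,interpolation=cv2.INTER_CUBIC))
E
```

```text
knob px 295.675 235.05 286 307 232 247 [[0.51786094 0.15417739]]
posts [[0.56830906 0.00783574]
 [0.55812889 0.08795934]] mid [0.56321897 0.04789754] 0.08076773346773156 head 7.240960455086082
box corners [[0.57862521 0.13102785]
 [0.57282716 0.19560733]
 [0.65841405 0.14408835]
 [0.65371545 0.20322878]]
```

View pics/w1c.png

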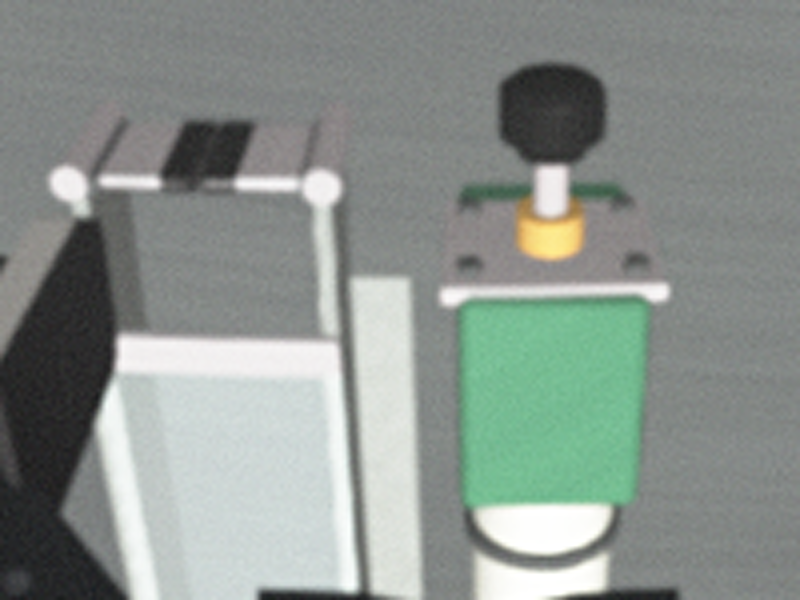

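```bash
python3 - <<'E'
from h import *
P=onz("wrist",[[177.5,261.2],[240.5,261.7]],.056);print("posts",P,P.mean(0),np.linalg.norm(P[0]-P[1]),"head",np.degrees(np.arctan2(P[1,1]-P[0,1],P[1,0]-P[0,0]))-90)
print("knob",onz("wrist",[[298.25,243.2]],.05))
B=onz("wrist",[[275.5,290],[322.5,289.5],[276.5,340.7],[319.2,340]],.085);print(B, "mean",B.mean(0))
for a,b in((0,2),(1,3)):d=B[b]-B[a];print(np.degrees(np.arctan2(d[1],d[0])),np.linalg.norm(d))
for a,b in((0,1),(2,3)):d=B[b]-B[a];print(np.degrees(np.arctan2(d[1],d[0]))-90,np.linalg.norm(d))
# duct / walls in top image
W=onz("top",[[244,97],[272,96],[257,222],[288,221]],.05);print(W)
# white blocks in wrist image
im=cv2.imread("pics/w1.png");h=cv2.cvtColor(im,cv2.COLOR_BGR2HSV)
m=((h[:,:,2]>175)&(h[:,:,1]<40)).astype(np.uint8)
for c in cv2.findContours(m,0,2)[0]:
    a=cv2.contourArea(c)
    if a>100: print(a,cv2.minAreaRect(c))
E
```

```text
posts [[0.56889071 0.00576053]
 [0.55905399 0.08865161]] [0.56397235 0.04720607] 0.08347270270034877 head 6.767660527325958
knob [[0.52851968 0.15877074]]
[[0.57818344 0.13525356]
 [0.57233966 0.1923847 ]
 [0.65961242 0.14488461]
 [0.6537772  0.20213496]] mean [0.61597818 0.16866446]
6.7453448907580205 0.08199655479155159
6.8273452794337715 0.08201914184764388
5.840310830760771 0.05742923505155674
5.819754794979545 0.057546963401388325
[[9.68264354e-01 1.32047197e-01]
 [9.70462880e-01 4.26985557e-02]
 [5.65506221e-01 9.53084044e-02]
 [5.66947892e-01 4.33076552e-05]]
720.0 ((13.5, 399.5), (39.0, 27.0), 90.0)
470.5 ((425.936279296875, 383.2834167480469), (21.707963943481445, 31.364816665649414), 28.610462188720703)
263.5 ((295.0, 359.5), (13.0, 32.0), 90.0)
311.0 ((295.5, 347.0), (12.0, 33.0), 90.0)
150.0 ((298.4903869628906, 288.0002136230469), (5.018301963806152, 57.047142028808594), 88.8982925415039)
1029.0 ((256.5939025878906, 323.97174072265625), (80.67049407958984, 14.507370948791504), 87.27368927001953)
4104.0 ((215.26231384277344, 315.7417297363281), (115.01367950439453, 63.183128356933594), 87.07927703857422)
946.0 ((430.2540283203125, 235.47801208496094), (36.23969650268555, 29.472423553466797), 55.304840087890625)
311.0 ((414.743896484375, 215.3048553466797), (12.025379180908203, 29.829191207885742), 51.34019088745117)
105.0 ((15.658411026000977, 201.4158477783203), (3.9801487922668457, 37.31389617919922), 5.710593223571777)
1200.0 ((92.67694091796875, 190.4154052734375), (53.08686447143555, 29.520267486572266), 82.87498474121094)
317.5 ((4.5, 193.0), (66.0, 9.0), 90.0)
```

View pics/t1c.png

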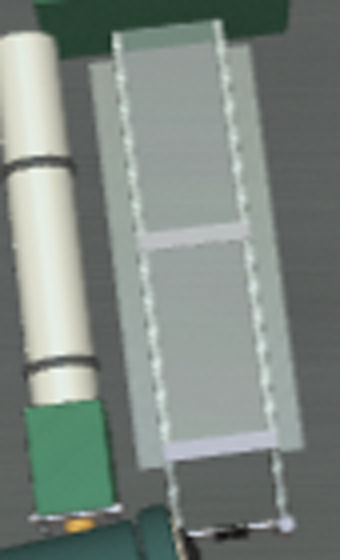

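```bash
python3 - <<'E'
from h import *
W=onz("top",[[244.25,98.75],[256.25,200],[269.5,96.25],[283.25,197.5]],.052);print(W)
for a,b in((1,0),(3,2)):d=W[b]-W[a];print(np.degrees(np.arctan2(d[1],d[0])),np.linalg.norm(d))
S=np.array([.5645,.0475])
for hd in(6.2,6.6):
  h=np.radians(hd);Rm=np.array([[np.cos(h),-np.sin(h)],[np.sin(h),np.cos(h)]])
  print(hd,"knob",S+Rm@[-.022,.115],"box",S+Rm@[.0675,.115],"walls",(W-S)@Rm)
h=np.radians(6.5)
print(go(.528,.1595,.032,h+np.pi))
# blocks centroid from top body rectangles 
print(onz("wrist",[[430.25,235.5],[414.7,215.3],[92.7,190.4]],.032))
E
```

```text
[[0.96164012 0.13118766]
 [0.63375672 0.09675866]
 [0.96895272 0.05068714]
 [0.6402157  0.01325162]]
5.994308051024137 0.3296860318883671
6.49667344425945 0.33086167294112684
6.2 knob [0.53020875 0.15945138] box [0.61918526 0.16911732] walls [[ 0.40385545  0.0403073 ]
 [ 0.07417154  0.04149087]
 [ 0.40243127 -0.04051213]
 [ 0.07157404 -0.0422253 ]]
6.6 knob [0.52942803 0.15920925] box [0.61833489 0.16949613] walls [[ 0.404127    0.03748689]
 [ 0.07445939  0.04097204]
 [ 0.40213864 -0.04332062]
 [ 0.07127751 -0.04272395]]
('t 2.08 tcp [0.4473 0.1233 0.2599] head -174.1deg F [-0.4  0.7 -0.4] w 0.996 q6 -1.46 | shift mm,turn:', [np.float64(-84.1), np.float64(27.7), np.float64(227.8), np.float64(-0.0017)])
[[ 0.50889953  0.34722307]
 [ 0.48187377  0.31465443]
 [ 0.49124353 -0.12910621]]
```

Emit:
play_rows([
  [-0.042,0.014,0.03,0,85],
  [-0.042,0.014,0.04,0,85],
  [0,0,0.05,0,85],
  [0,0,0.05,0,85],
  [0,0,0.03,0,85],
])

```text
time: 2.7
tool_pos: [0.5261, 0.1596, 0.0568]
tcp_rot: [0.162, -3.133, 0.001]
wrist_force: [-0.5, 0.2, -0.1]
width: 0.994
```

Emit:
play_rows([
  [0,0,0.026,0,85],
  [0,0,0,0,20],
  [0,0,0,0,20],
  [0,0,0,0,20],
  [0,0,0,0,20],
], squeeze=40)

```text
time: 3.32
tool_pos: [0.5299, 0.1584, 0.0364]
tcp_rot: [-0.167, 3.134, -0.005]
wrist_force: [0.7, -7.6, 4.3]
width: 0.311
```

Emit:
play_rows([
  [0,0,0,0,20],
  [0,0,0,0,20],
  [0,0,0,0,20],
])

```text
time: 3.7
tool_pos: [0.5299, 0.1584, 0.0364]
tcp_rot: [-0.166, 3.134, -0.004]
wrist_force: [0.9, -7.5, 4.2]
width: 0.306
```

Emit:
play_rows([
  [0.01,0,0,0,20],
  [0.01,0,0,0,20],
  [0.01,0,0,0,20],
  [0.01,0,0,0,20],
  [0.01,0,0,0,20],
])

```text
time: 4.32
tool_pos: [0.4857, 0.1539, 0.0413]
tcp_rot: [-0.167, 3.123, -0.003]
wrist_force: [0.8, -10.7, 23.7]
width: 0.236
```

Emit:
play_rows([
  [0.003,0,0,0,20],
  [0,0,0,0,20],
  [0,0,0,0,20],
])

```text
time: 4.7
tool_pos: [0.4817, 0.1534, 0.0412]
tcp_rot: [-0.167, 3.126, -0.003]
wrist_force: [-2.4, -10.9, 26.2]
width: 0.235
```

```bash
python3 - <<'E'
from h import *
print(go(.528,.1595,.032,np.radians(186.3)))
shot("scene","s2")
im,i=shot("wrist","w2")
E
```

```text
('t 4.70 tcp [0.4817 0.1534 0.0412] head -173.9deg F [ -2.4 -10.9  26.2] w 0.235 q6 -1.41 | shift mm,turn:', [np.float64(-46.6), np.float64(1.1), np.float64(9.7), np.float64(-0.0005)])
```

View pics/w2.png

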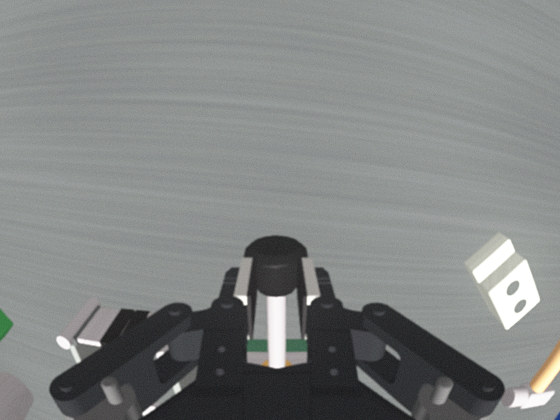

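```bash
python3 - <<'E'
from h import *
S=np.array([.5645,.0475]);h=np.radians(6.3);Rm=np.array([[np.cos(h),-np.sin(h)],[np.sin(h),np.cos(h)]])
p=onz("wrist",[[276,240],[276,265],[276,236]],.05);print(p,(p-S)@Rm)
print((onz("wrist",[[276,236]],.06)-S)@Rm, (read_state()["tool_pos"][:2]-S)@Rm)
E
```

```text
[[0.46777356 0.15119218]
 [0.48232173 0.15274257]
 [0.46554185 0.15095424]] [[-0.08476371  0.11368019]
 [-0.07013327  0.11362478]
 [-0.08700806  0.11368858]]
[[-0.09129483  0.11373998]] [-0.07070711  0.11437879]
```

Emit:
play_rows([
  [0.004,0,0,0,20],
  [0.004,0,0,0,20],
  [0,0,0,0,20],
])

```text
time: 5.18
tool_pos: [0.4776, 0.153, 0.0415]
tcp_rot: [-0.167, 3.117, -0.002]
wrist_force: [7.3, -11.3, 17.5]
width: 0.238
```

```bash
python3 - <<'E'
from h import *
S=np.array([.5645,.0475]);h=np.radians(6.3);Rm=np.array([[np.cos(h),-np.sin(h)],[np.sin(h),np.cos(h)]])
im,i=shot("wrist","w3")
g=im[:,276].max(1).astype(int);r=[k for k in range(200,260) if g[k]<60][0];print(r,(onz("wrist",[[276,r]],.05)-S)@Rm,(read_state()["tool_pos"][:2]-S)@Rm)
E
```

```text
236 [[-0.09112752  0.11371765]] [-0.07484659  0.11439402]
```

Emit:
play_rows([
  [0.004,0,0,0,20],
  [0.004,0,0,0,20],
  [0,0,0,0,20],
])

```text
time: 5.6
tool_pos: [0.4706, 0.1527, 0.0416]
tcp_rot: [-0.167, 3.115, -0.001]
wrist_force: [9.4, -9.0, 14.6]
width: 0.239
```

```bash
python3 - <<'E'
from h import *
S=np.array([.5645,.0475]);h=np.radians(6.3);Rm=np.array([[np.cos(h),-np.sin(h)],[np.sin(h),np.cos(h)]])
im,i=shot("wrist","w3")
g=im[:,276].max(1).astype(int);r=[k for k in range(200,260) if g[k]<60][0];print(r,(onz("wrist",[[276,r]],.05)-S)@Rm,(read_state()["tool_pos"][:2]-S)@Rm)
E
```

```text
248 [[-0.09123539  0.114092  ]] [-0.08179392  0.11479766]
```

Emit:
play_rows([
  [0,0,0,0,85],
  [0,0,0,0,85],
  [0,0,-0.04,0,85],
  [0,0,-0.06,0,85],
  [0,0,-0.06,0,85],
])

```text
time: 6.28
tool_pos: [0.458, 0.1527, 0.1947]
tcp_rot: [0.165, -3.135, 0.0]
wrist_force: [1.1, 0.7, -0.7]
width: 0.994
```

Emit:
play_rows([
  [0.01,-0.046,-0.05,0,85],
  [0.01,-0.046,0,0,85],
  [0.01,-0.046,0,0,85],
  [0.01,-0.046,0,0,85],
  [0.01,-0.046,0,0,85],
])

```text
time: 6.9
tool_pos: [0.4333, -0.0778, 0.2391]
tcp_rot: [0.166, -3.136, -0.001]
wrist_force: [1.3, 0.5, 0.1]
width: 0.995
```

Emit:
play_rows([
  [0.01,-0.046,0,0,85],
  [0.01,-0.046,0,0,85],
  [0.01,-0.046,0,0,85],
  [0.01,-0.046,0,0,85],
  [0,0,0,0.022,85],
])

```text
time: 7.52
tool_pos: [0.4128, -0.2663, 0.2388]
tcp_rot: [-0.063, -3.139, -0.001]
wrist_force: [-1.0, 0.0, -0.4]
width: 0.992
```

Emit:
play_rows([
  [0,0,0,0.022,85],
  [0,0,0,0.022,85],
  [0,0,0,0,85],
])

```text
time: 7.9
tool_pos: [0.4134, -0.2635, 0.2389]
tcp_rot: [-0.482, -3.103, -0.002]
wrist_force: [-0.3, 0.2, -0.1]
width: 0.997
```

```bash
python3 - <<'E'
from h import *
print(go(.466,-.311,.055,np.radians(162)))
im,i=shot("wrist","w4");shot("top","top4")
np.savez("w4.npz",K=i["intrinsics"],T=i["pose"])
cv2.imwrite("pics/w4c.png",cv2.resize(im[100:400,100:480],None,fx=2,fy=2,interpolation=cv2.INTER_CUBIC))
E
```

```text
('t 7.90 tcp [ 0.4134 -0.2635  0.2389] head 162.4deg F [-0.3  0.2 -0.1] w 0.997 q6 -1.88 | shift mm,turn:', [np.float64(-64.8), np.float64(-29.4), np.float64(183.8), np.float64(0.001)])
```

View pics/w4c.png

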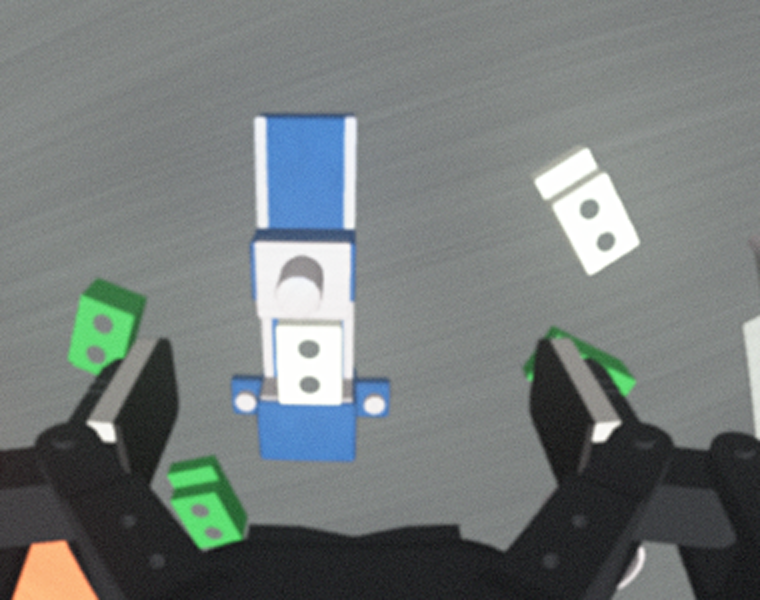

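```bash
python3 - <<'E'
from h import *
a=lambda l:np.array(l)/2+100
def s(l,p,z):
    q=onz("wrist",a(p),z);print(l,np.round(q,4).tolist(),np.round(q.mean(0),4));return q
k=s("post",[[298,295]],.086)
n=s("bed near",[[255,117],[356,117]],.02);f=s("fixed far",[[260,460],[356,460]],.05)
b=s("b4",[[276,322],[342,322],[341,405],[278,403]],.052)
hd=lambda v:np.degrees(np.arctan2(v[1],v[0]))
print(hd(f.mean(0)-n.mean(0)),hd(b[2:].mean(0)-b[:2].mean(0)),hd(b[1]-b[0])-90,hd(b[2]-b[3])-90,hd(b.mean(0)-k[0]))
w=s("blkR",[[553,206],[603,173],[639,242],[590,274]],.032);print(hd(w[2:].mean(0)-w[:2].mean(0)),hd(w[1]-w[0])-90,np.linalg.norm(w[2:].mean(0)-w[:2].mean(0)))
print(go(*k[0],.055,np.radians(162)))
E
```

```text
post [[0.4661, -0.3117]] [ 0.4661 -0.3117]
bed near [[0.376, -0.3136], [0.3946, -0.2563]] [ 0.3853 -0.2849]
fixed far [[0.5919, -0.3877], [0.6105, -0.3244]] [ 0.6012 -0.356 ]
b4 [[0.493, -0.3382], [0.5048, -0.3], [0.5621, -0.3193], [0.5489, -0.3577]] [ 0.5272 -0.3288]
-18.228359128232842 -18.956482737755756 -17.14141343305286 -18.954485565477995 -15.642364045351004
blkR [[0.4799, -0.1564], [0.469, -0.1202], [0.5217, -0.104], [0.5327, -0.1412]] [ 0.5008 -0.1305]
16.60294240798985 16.865556548705513 0.05505211242796142
('t 8.00 tcp [ 0.4136 -0.2637  0.2392] head 162.4deg F [ 0.9  0.8 -0.3] w 0.997 q6 -1.88 | shift mm,turn:', [np.float64(-64.8), np.float64(-30.0), np.float64(184.1), np.float64(0.0012)])
```

Emit:
play_rows([
  [-0.033,-0.015,0.045,0,85],
  [-0.032,-0.015,0.045,0,85],
  [0,0,0.045,0,85],
  [0,0,0.03,0,85],
  [0,0,0.016,0,85],
])

```text
time: 8.62
tool_pos: [0.4655, -0.3114, 0.0563]
tcp_rot: [-0.481, -3.101, -0.003]
wrist_force: [-0.4, -1.0, 0.1]
width: 0.998
```

Emit:
play_rows([
  [0,0,0,0,15],
  [0,0,0,0,15],
  [0,0,0,0,15],
  [0,0,0,0,15],
  [0,0,0,0,15],
], squeeze=60)

```text
time: 9.25
tool_pos: [0.4681, -0.3124, 0.0609]
tcp_rot: [0.484, 3.101, 0.0]
wrist_force: [-0.9, 3.9, 6.8]
width: 0.256
```

Emit:
play_rows([
  [0.01,0,0,0,15],
  [0.01,0,0,0,15],
  [0.01,0,0,0,15],
  [0.01,0,0,0,15],
  [0.003,0,0,0,15],
])

```text
time: 9.88
tool_pos: [0.4288, -0.2995, 0.061]
tcp_rot: [0.485, 3.097, -0.0]
wrist_force: [7.7, 4.3, 1.8]
width: 0.255
```

Emit:
play_rows([
  [0,0,0,0,15],
  [0,0,0,0,85],
  [0,0,0,0,85],
  [0,0,0,0,85],
])

```text
time: 10.38
tool_pos: [0.4256, -0.2996, 0.0588]
tcp_rot: [-0.484, -3.104, 0.0]
wrist_force: [-0.7, 0.3, 0.2]
width: 0.88
```

Emit:
play_rows([
  [0,0,-0.04,0,85],
  [0,0,-0.05,0,85],
  [0,0,-0.05,0,85],
  [0,0,-0.04,0,85],
  [0,0,0,0,85],
])

```text
time: 11.0
tool_pos: [0.4278, -0.3013, 0.2434]
tcp_rot: [0.484, 3.097, -0.007]
wrist_force: [0.1, 0.3, -0.5]
width: 0.995
```

```bash
python3 - <<'E'
from h import *
print(go(.5272,-.3288,.04,np.radians(161.8)))
im,i=shot("wrist","w5")
cv2.imwrite("pics/w5c.png",cv2.resize(im[100:400,100:480],None,fx=2,fy=2,interpolation=cv2.INTER_CUBIC))
E
```

```text
('t 11.00 tcp [ 0.4278 -0.3013  0.2434] head 162.3deg F [ 0.1  0.3 -0.5] w 0.995 q6 -1.92 | shift mm,turn:', [np.float64(-101.4), np.float64(4.7), np.float64(204.2), np.float64(0.0013)])
```

View pics/w5c.png

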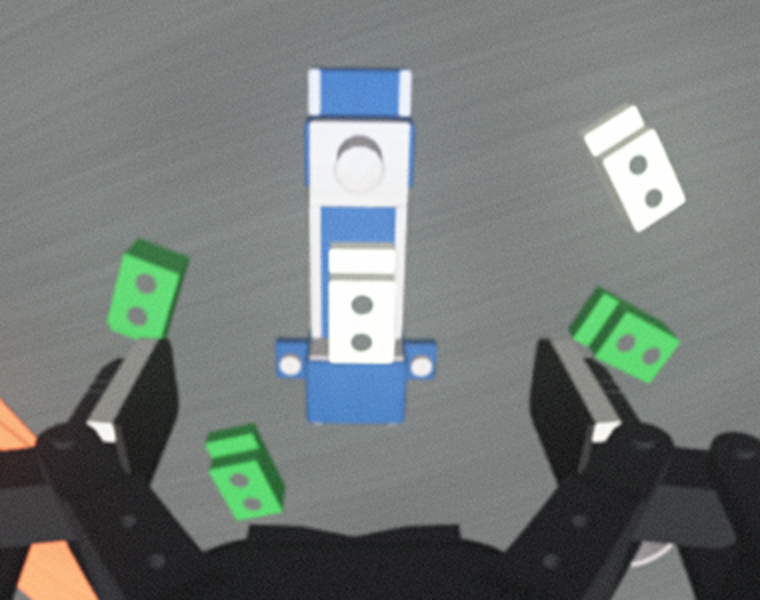

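```bash
python3 - <<'E'
from h import *
b=onz("wrist",np.array([[329,280],[396,280],[394,362],[329,360]])/2+100,.052);print(b,b.mean(0))
w=onz("wrist",np.array([[602,157],[653,128],[686,200],[640,233]])/2+100,.032);print(w,w.mean(0))
print(go(*b.mean(0),.027,np.radians(161.8)))
E
```

```text
[[ 0.49051269 -0.33650433]
 [ 0.50254441 -0.29894071]
 [ 0.55602919 -0.31576755]
 [ 0.54223621 -0.35390675]] [ 0.52283063 -0.32627983]
[[ 0.47335723 -0.15588068]
 [ 0.46501749 -0.11807396]
 [ 0.51859278 -0.10269158]
 [ 0.5305915  -0.13942022]] [ 0.49688975 -0.12901661]
('t 11.05 tcp [ 0.4265 -0.3003  0.2406] head 162.2deg F [-0.5  0.3  0.3] w 0.992 q6 -1.92 | shift mm,turn:', [np.float64(-98.9), np.float64(4.9), np.float64(213.9), np.float64(0.0012)])
```

Emit:
play_rows([
  [-0.05,0.002,0.03,0,85],
  [-0.052,0.002,0.03,0.001,85],
  [0,0,0.05,0,85],
  [0,0,0.05,0,85],
  [0,0,0.035,0,85],
])

```text
time: 11.68
tool_pos: [0.5209, -0.3245, 0.0381]
tcp_rot: [-0.493, -3.096, -0.005]
wrist_force: [1.0, -0.6, -0.5]
width: 0.997
```

Emit:
play_rows([
  [0,0,0.018,0,85],
  [0,0,0,0,85],
  [0,0,0,0,25],
  [0,0,0,0,25],
  [0,0,0,0,25],
], squeeze=60)

```text
time: 12.3
tool_pos: [0.5255, -0.3277, 0.0282]
tcp_rot: [0.493, 3.099, -0.003]
wrist_force: [-2.4, -0.4, 4.1]
width: 0.429
```

Emit:
play_rows([
  [0,0,0,0,25],
  [0,0,0,0,25],
  [0,0,-0.02,0,25],
  [0,0,-0.04,0,25],
  [0,0,-0.04,0,25],
])

```text
time: 12.92
tool_pos: [0.5238, -0.3265, 0.1276]
tcp_rot: [-0.494, -3.102, -0.0]
wrist_force: [0.4, -0.3, -1.7]
width: 0.418
```

Emit:
play_rows([
  [0,0,-0.04,0,25],
  [0,0,0,-0.022,25],
  [0,0,0,-0.022,25],
  [0,0,0,-0.023,25],
  [0,0,0,0,25],
])

```text
time: 13.55
tool_pos: [0.5241, -0.3266, 0.1668]
tcp_rot: [-0.163, 3.137, -0.001]
wrist_force: [0.2, -0.8, -1.4]
width: 0.419
```

```bash
python3 - <<'E'
from h import *
S=np.array([.5645,.0475]);h=np.radians(6.3);Rm=np.array([[np.cos(h),-np.sin(h)],[np.sin(h),np.cos(h)]])
t=S+Rm@[-.065+.007,0];print(t,go(*t,.012,h+np.pi))
im,i=shot("wrist","w6")
E
```

```text
[0.50685026 0.04113541] ('t 13.55 tcp [ 0.5241 -0.3266  0.1668] head -174.1deg F [ 0.2 -0.8 -1.4] w 0.419 q6 -2.27 | shift mm,turn:', [np.float64(-20.7), np.float64(367.7), np.float64(154.6), np.float64(-0.001)])
```

View pics/w6.png

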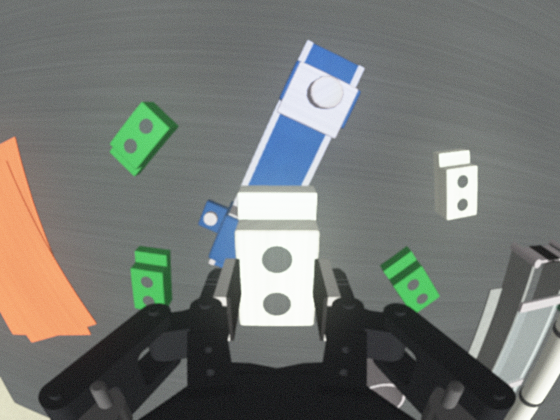

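Emit:
play_rows([
  [-0.003,0.046,0,0,25],
  [-0.003,0.046,0,0,25],
  [-0.003,0.046,0,0,25],
  [-0.003,0.046,0,0,25],
  [-0.003,0.046,0,0,25],
])

```text
time: 14.22
tool_pos: [0.5147, -0.095, 0.1662]
tcp_rot: [-0.16, 3.137, -0.0]
wrist_force: [0.6, 0.0, -1.5]
width: 0.418
```

Emit:
play_rows([
  [-0.003,0.046,0,0,25],
  [-0.003,0.046,0,0,25],
  [0,0.046,0,0,25],
  [0,0,0.05,0,25],
  [0,0,0.04,0,25],
])

```text
time: 14.85
tool_pos: [0.5065, 0.0425, 0.0754]
tcp_rot: [-0.164, 3.136, -0.0]
wrist_force: [0.3, -0.2, -2.4]
width: 0.424
```

Emit:
play_rows([
  [0,0,0.03,0,25],
  [0,0,0.02,0,25],
  [0,0,0.008,0,25],
  [0,0,0,0,25],
  [0,0,0,0,25],
])

```text
time: 15.48
tool_pos: [0.5076, 0.0415, 0.0189]
tcp_rot: [-0.164, 3.135, -0.0]
wrist_force: [0.4, 0.6, -2.8]
width: 0.422
```

```bash
python3 - <<'E'
from h import *
S=np.array([.5645,.0475]);h=np.radians(6.3);Rm=np.array([[np.cos(h),-np.sin(h)],[np.sin(h),np.cos(h)]])
t=S+Rm@[-.065+.007,0];print(t,go(*t,.01,h+np.pi))
im,i=shot("wrist","w7")
E
```

```text
[0.50685026 0.04113541] ('t 15.47 tcp [0.5076 0.0415 0.0189] head -174.0deg F [ 0.4  0.6 -2.8] w 0.422 q6 -1.64 | shift mm,turn:', [np.float64(0.8), np.float64(-0.3), np.float64(8.9), np.float64(-0.0009)])
```

View pics/w7.png

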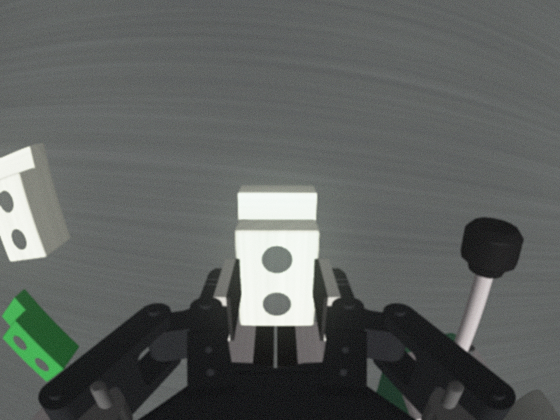

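Emit:
play_rows([
  [0,0,0.008,0,25],
  [0,0,0,0,25],
  [0,0,0,0,85],
  [0,0,0,0,85],
  [0,0,0,0,85],
])

```text
time: 16.15
tool_pos: [0.5069, 0.0415, 0.0101]
tcp_rot: [-0.165, 3.136, -0.0]
wrist_force: [0.3, -0.7, 0.8]
width: 0.992
```

Emit:
play_rows([
  [0,0,-0.03,0,85],
  [0,0,-0.04,0,85],
  [0.04,0,0,0,0],
  [0.04,0,0,0,0],
  [0,0,0,0,0],
])

```text
time: 16.77
tool_pos: [0.4237, 0.0329, 0.079]
tcp_rot: [0.165, -3.135, -0.0]
wrist_force: [1.1, -0.4, -0.2]
width: 0.371
```

```bash
cat >> h.py <<'E'
S=np.array([.5645,.0475]);hS=np.radians(6.3);RS=np.array([[np.cos(hS),-np.sin(hS)],[np.sin(hS),np.cos(hS)]])
st=lambda p:(np.asarray(p)[...,:2]-S)@RS
def whites(f=None,zt=.032,v=185):
    im,i=shot("wrist",f);h=cv2.cvtColor(im,cv2.COLOR_BGR2HSV)
    m=((h[:,:,2]>v)&(h[:,:,1]<45)).astype(np.uint8)
    for c in cv2.findContours(m,0,2)[0]:
        a=cv2.contourArea(c)
        if a<250: continue
        (x,y),_,_=cv2.minAreaRect(c);bx=cv2.boxPoints(cv2.minAreaRect(c));w=onz("wrist",bx,zt,i);L=[np.linalg.norm(w[k]-w[k-1]) for k in(1,2)]
        k=0 if L[0]>L[1] else 1;d=w[k+1]-w[k]
        print("px %d,%d a%d"%(x,y,a),"world",np.round(w.mean(0),4),"st",np.round(st(w.mean(0)),4),"LxW",np.round(sorted(L)[::-1],3),"head %.1f"%np.degrees(np.arctan2(d[1],d[0])))
E
python3 - <<'E'
from h import *
whites("w8");s=read_state();print(st(s["tool_pos"]),go(*(S+RS@[-.13,0]),.006,hS+np.pi))
E
```

```text
px 547,319 a817 world [0.5089 0.3487] st [-0.0222  0.3055] LxW [0.064 0.051] head 65.2
px 534,297 a321 world [0.4766 0.3018] st [-0.0595  0.2624] LxW [0.04 0.02] head 139.8
px 276,307 a4194 world [0.4951 0.0396] st [-0.0698 -0.0002] LxW [0.085 0.038] head 8.2
px 80,277 a2757 world [ 0.4928 -0.1315] st [-0.0909 -0.1701] LxW [0.079 0.051] head 4.8
[-0.1392149  0.0008254] ('t 16.82 tcp [0.426  0.033  0.0797] head -174.0deg F [1.1 0.1 0.1] w 0.276 q6 -1.66 | shift mm,turn:', [np.float64(-9.2), np.float64(-0.8), np.float64(73.7), np.float64(-0.0008)])
```

Emit:
play_rows([
  [0,0,0.04,0,0],
  [0,0,0.025,0,0],
  [0,-0.001,0.008,0,0],
  [-0.02,0,0,0,0],
  [-0.02,0,0,0,0],
])

```text
time: 17.45
tool_pos: [0.4688, 0.0363, 0.0074]
tcp_rot: [-0.165, 3.135, -0.0]
wrist_force: [0.2, 1.0, 0.6]
width: 0.001
```

Emit:
play_rows([
  [-0.02,0,0,0,0],
  [-0.02,0,0,0,0],
  [-0.02,0,0,0,0],
  [-0.02,0,0,0,0],
  [0,0,0,0,0],
])

```text
time: 18.08
tool_pos: [0.549, 0.0448, 0.0076]
tcp_rot: [-0.165, 3.134, -0.0]
wrist_force: [0.1, -0.3, 0.7]
width: -0.001
```

```bash
python3 - <<'E'
from h import *
whites("w9");s=read_state();print(st(s["tool_pos"]),go(*(S+RS@[.04,0]),.006,hS+np.pi))
E
```

```text
px 279,277 a1274 world [0.5493 0.0458] st [-0.0153 -0.0001] LxW [0.036 0.034] head 97.6
px 503,267 a1656 world [0.5392 0.18  ] st [-0.0106  0.1345] LxW [0.081 0.014] head -173.8
px 17,143 a2909 world [ 0.4918 -0.1055] st [-0.089  -0.1441] LxW [0.067 0.029] head -2.8
[-0.0168047  -0.00092628] ('t 18.12 tcp [0.5479 0.0447 0.0074] head -174.0deg F [-0.  -0.9  0.3] w -0.004 q6 -1.64 | shift mm,turn:', [np.float64(-56.8), np.float64(1.2), np.float64(1.5), np.float64(-0.0008)])
```

View pics/w9.png

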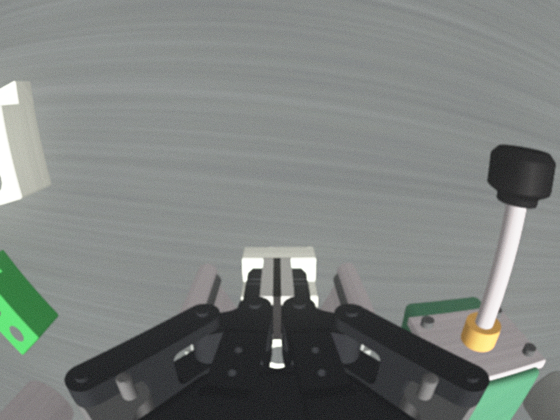

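```bash
python3 - <<'E'
from h import *
for z in(.016,.032,.05):print(z,st(onz("wrist",[[243,247],[315,247],[243,258],[315,258],[245,283],[205,268],[345,268]],z)).round(4).tolist())
s=read_state();p=s["tool_pos"];print(p,proj("wrist",[[*p[:2],z] for z in(.0075,.03,.06)]))
E
python3 - <<'E'
import cv2
im=cv2.imread("pics/w9.png");cv2.imwrite("pics/w9c.png",cv2.resize(im[220:380,180:380],None,fx=4,fy=4,interpolation=cv2.INTER_CUBIC))
E
```

```text
0.016 [[-0.0267, -0.0189], [-0.0265, 0.0188], [-0.0202, -0.0192], [-0.02, 0.019], [-0.0047, -0.0188], [-0.0138, -0.0404], [-0.0135, 0.0359]]
0.032 [[-0.034, -0.0171], [-0.0338, 0.0167], [-0.0282, -0.0173], [-0.028, 0.0169], [-0.0143, -0.017], [-0.0225, -0.0364], [-0.0222, 0.032]]
0.05 [[-0.0422, -0.015], [-0.0421, 0.0144], [-0.0372, -0.0152], [-0.037, 0.0146], [-0.0251, -0.0149], [-0.0322, -0.0318], [-0.032, 0.0277]]
[0.54789843 0.04473526 0.0073576 ] [[277.40024621 256.68490832]
 [277.54040565 276.75174082]
 [277.78597972 312.38948102]]
```

View pics/w9c.png

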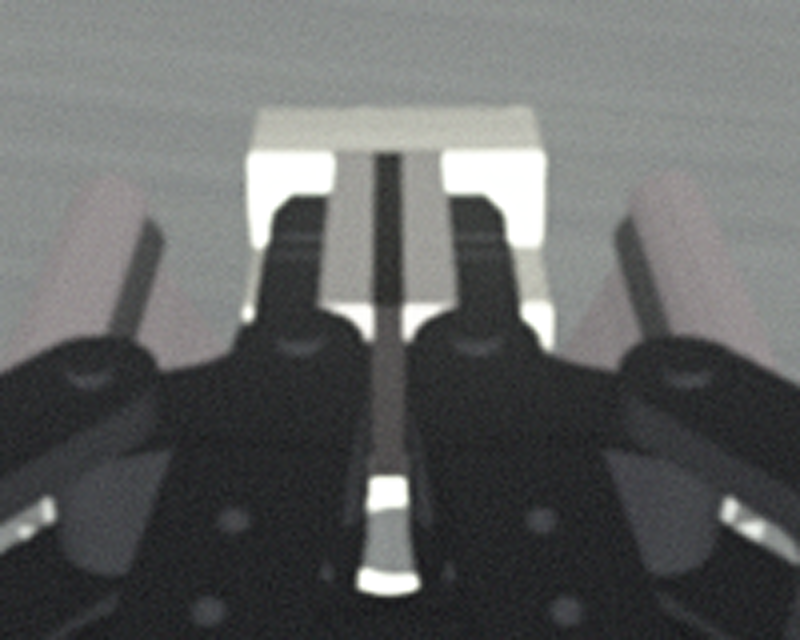

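Emit:
play_rows([
  [0.02,0,0,0,0],
  [0.03,0,0,0,0],
  [0.03,0,0,0,0],
  [0,0,-0.04,0,0],
  [0,0,0,0,0],
])

```text
time: 18.75
tool_pos: [0.4694, 0.0363, 0.05]
tcp_rot: [-0.165, 3.13, -0.0]
wrist_force: [-0.0, -0.1, -0.6]
width: -0.0
```

```bash
python3 - <<'E'
from h import *
whites("w10");s=read_state();print(st(s["tool_pos"]),s["tool_pos"],s["wrist_force"])
im=cv2.imread("pics/w10.png")
print([(r,int(im[r,277].mean()),int(im[r,250].mean()),int(im[r,300].mean())) for r in range(225,345,4)])
p=s["tool_pos"];print(proj("wrist",[[*p[:2],p[2]+z] for z in(0,.01,.02)]))
E
```

```text
px 441,325 a438 world [0.5299 0.1722] st [-0.0207  0.1277] LxW [0.04  0.013] head -173.8
px 59,240 a4791 world [ 0.4908 -0.123 ] st [-0.092  -0.1614] LxW [0.07  0.062] head 14.9
[-0.09673207 -0.0005788 ] [0.46841561 0.03630986 0.04865826] [-0.84352403  0.35576018  0.46900449]
[(225, 147, 146, 141), (229, 150, 145, 148), (233, 143, 144, 143), (237, 143, 146, 138), (241, 140, 150, 141), (245, 148, 144, 142), (249, 135, 140, 146), (253, 145, 147, 142), (257, 123, 139, 140), (261, 48, 141, 147), (265, 47, 141, 141), (269, 46, 114, 55), (273, 47, 54, 53), (277, 44, 55, 55), (281, 43, 45, 49), (285, 42, 52, 50), (289, 45, 43, 50), (293, 39, 55, 49), (297, 73, 51, 48), (301, 80, 50, 43), (305, 83, 63, 57), (309, 82, 45, 46), (313, 85, 45, 44), (317, 82, 42, 38), (321, 79, 46, 39), (325, 86, 37, 40), (329, 82, 42, 31), (333, 77, 39, 41), (337, 83, 38, 40), (341, 192, 41, 47)]
[[277.42302254 256.59081726]
 [277.47749402 264.97909758]
 [277.53753322 274.27076601]]
```

View pics/w10.png

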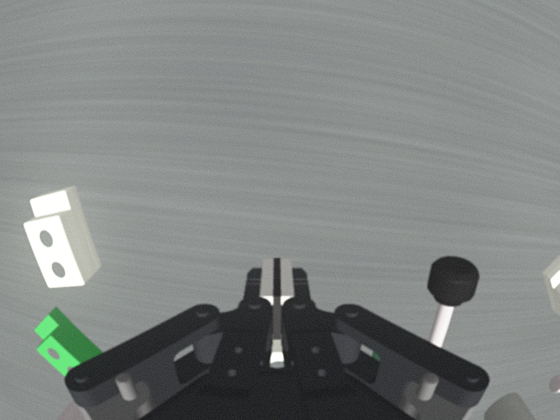

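Emit:
play_rows([
  [0,0,0.02,0,0],
  [0,0,0.02,0,0],
  [0,0,0.003,0,0],
  [0,0,0.002,0,0],
  [0,0,0,0,0],
])

```text
time: 19.42
tool_pos: [0.4672, 0.0363, 0.0021]
tcp_rot: [-0.165, 3.137, -0.0]
wrist_force: [-0.7, -0.3, -0.3]
width: 0.005
```

Emit:
play_rows([
  [0,0,0.002,0,0],
  [0,0,0,0,0],
])

```text
time: 19.68
tool_pos: [0.4669, 0.0363, -0.0001]
tcp_rot: [-0.165, 3.137, 0.0]
wrist_force: [-0.3, -0.3, 0.3]
width: 0.001
```

Emit:
play_rows([
  [0,0,0.002,0,0],
  [0,0,0,0,0],
])

```text
time: 19.92
tool_pos: [0.4666, 0.0363, -0.0024]
tcp_rot: [0.165, -3.137, -0.0]
wrist_force: [-1.0, -0.5, -0.4]
width: -0.001
```

Emit:
play_rows([
  [0,0,0.003,0,0],
  [0,0,0,0,0],
])

```text
time: 20.18
tool_pos: [0.4664, 0.0363, -0.0056]
tcp_rot: [0.165, -3.137, -0.0]
wrist_force: [0.3, 0.5, 0.1]
width: -0.004
```

Emit:
play_rows([
  [0,0,0.003,0,0],
  [0,0,0,0,0],
])

```text
time: 20.42
tool_pos: [0.4664, 0.0363, -0.0086]
tcp_rot: [0.165, -3.137, 0.0]
wrist_force: [-0.3, -1.1, 0.9]
width: -0.003
```

Emit:
play_rows([
  [0,0,0.002,0,0],
  [0,0,0,0,0],
])

```text
time: 20.68
tool_pos: [0.4666, 0.0363, -0.0105]
tcp_rot: [0.165, -3.137, -0.0]
wrist_force: [-0.3, 0.4, -0.8]
width: -0.004
```

Emit:
play_rows([
  [0,0,0.002,0,0],
  [0,0,0,0,0],
])

```text
time: 20.92
tool_pos: [0.4665, 0.0363, -0.0125]
tcp_rot: [0.165, -3.137, -0.0]
wrist_force: [-0.6, -0.9, -0.7]
width: 0.002
```

Emit:
play_rows([
  [0,0,0.002,0,0],
  [0,0,0,0,0],
])

```text
time: 21.18
tool_pos: [0.4665, 0.0363, -0.0145]
tcp_rot: [0.165, -3.137, -0.0]
wrist_force: [-0.0, -0.7, -0.3]
width: 0.001
```

Emit:
play_rows([
  [0,0,0.0015,0,0],
  [0,0,0,0,0],
])

```text
time: 21.42
tool_pos: [0.4666, 0.0363, -0.0159]
tcp_rot: [0.165, -3.137, -0.0]
wrist_force: [-0.9, 0.1, 0.2]
width: 0.004
```

Emit:
play_rows([
  [0,0,0.0015,0,0],
  [0,0,0,0,0],
])

```text
time: 21.68
tool_pos: [0.4666, 0.0363, -0.0174]
tcp_rot: [0.165, -3.137, -0.0]
wrist_force: [-0.6, 0.3, -0.5]
width: 0.0
```

Emit:
play_rows([
  [0,0,0.0015,0,0],
  [0,0,0,0,0],
])

```text
time: 21.92
tool_pos: [0.4666, 0.0363, -0.0189]
tcp_rot: [0.165, -3.137, -0.0]
wrist_force: [-0.0, 0.5, 0.3]
width: -0.002
```

Emit:
play_rows([
  [0,0,0.0015,0,0],
  [0,0,0,0,0],
])

```text
time: 22.18
tool_pos: [0.4666, 0.0363, -0.0204]
tcp_rot: [0.165, -3.137, -0.0]
wrist_force: [0.5, 0.3, 0.2]
width: -0.001
```

Emit:
play_rows([
  [0,0,0.0015,0,0],
  [0,0,0,0,0],
])

```text
time: 22.42
tool_pos: [0.4668, 0.0363, -0.0211]
tcp_rot: [0.165, -3.137, 0.0]
wrist_force: [-2.6, -0.1, 7.8]
width: 0.002
```

Emit:
play_rows([
  [0,0,0.0015,0,0],
  [0,0,0,0,0],
])

```text
time: 22.68
tool_pos: [0.4669, 0.0363, -0.0211]
tcp_rot: [0.165, -3.136, 0.0]
wrist_force: [-8.0, 0.1, 21.4]
width: 0.002
```

Emit:
play_rows([
  [0,0,-0.0115,0,0],
  [-0.03,0,0,0,0],
  [-0.03,0,0,0,0],
  [-0.02,0,0,0,0],
  [0,0,0,0,0],
])

```text
time: 23.3
tool_pos: [0.5477, 0.0448, -0.0116]
tcp_rot: [-0.165, 3.136, -0.0]
wrist_force: [-0.1, -0.5, 0.1]
width: -0.001
```

Emit:
play_rows([
  [-0.015,0,0,0,0],
  [-0.015,0,0,0,0],
  [0,0,0,0,0],
])

```text
time: 23.68
tool_pos: [0.5781, 0.0479, -0.0114]
tcp_rot: [-0.165, 3.135, -0.0]
wrist_force: [-0.3, -0.3, -0.5]
width: 0.004
```

Emit:
play_rows([
  [-0.01,0,0,0,0],
  [-0.01,0,0,0,0],
  [0,0,0,0,0],
])

```text
time: 24.05
tool_pos: [0.598, 0.0501, -0.0112]
tcp_rot: [-0.165, 3.134, 0.0]
wrist_force: [0.6, -0.4, 2.2]
width: 0.002
```

```bash
python3 - <<'E'
from h import *
s=read_state();print(st(s["tool_pos"]),go(*(S+RS@[.04,0]),-.012,hS+np.pi))
E
```

```text
[ 0.03358828 -0.00111853] ('t 24.05 tcp [ 0.598   0.0501 -0.0112] head -174.0deg F [ 0.6 -0.4  2.2] w 0.002 q6 -1.63 | shift mm,turn:', [np.float64(-6.4), np.float64(1.1), np.float64(0.8), np.float64(-0.0008)])
```

Emit:
play_rows([
  [-0.007,0,0,0,0],
  [0,0,0,0,0],
])

```text
time: 24.3
tool_pos: [0.604, 0.0507, -0.0117]
tcp_rot: [-0.165, 3.136, 0.0]
wrist_force: [-0.5, -0.1, -0.5]
width: -0.001
```

Emit:
play_rows([
  [0,0,-0.03,0,0],
  [0,0,-0.05,0,0],
  [0.02,0,-0.05,0,0],
  [0.04,0,-0.05,0,85],
  [0.05,0,-0.05,0,85],
])

```text
time: 24.92
tool_pos: [0.5004, 0.0398, 0.2132]
tcp_rot: [-0.165, 3.134, -0.0]
wrist_force: [-0.1, -0.1, 0.8]
width: 0.419
```

Emit:
play_rows([
  [0.04,0,-0.04,0,85],
  [0,-0.03,0,0,85],
  [0,0,0,0,85],
])

```text
time: 25.3
tool_pos: [0.4643, 0.0048, 0.2524]
tcp_rot: [-0.162, 3.134, -0.001]
wrist_force: [0.2, 0.8, -0.4]
width: 0.987
```

```bash
python3 - <<'E'
from h import *
s=read_state();print(st(s["tool_pos"]),s["tool_pos"]);whites("w11",v=170)
shot("top","top11")
im=cv2.imread("pics/w11.png");t=cv2.imread("pics/top11.png")
a=cv2.resize(im[150:400,40:440],None,fx=1.9,fy=1.9);cv2.imwrite("pics/w11c.png",a)
E
```

```text
[-0.10425836 -0.03146099] [0.46432362 0.00478829 0.25239257]
px 14,398 a784 world [ 1.1358 -0.6594] st [ 0.4903 -0.7653] LxW [0.327 0.144] head 150.3
px 520,315 a301 world [0.6701 0.4881] st [0.1533 0.4263] LxW [0.096 0.032] head 80.3
px 298,311 a6646 world [0.6732 0.0585] st [ 0.1093 -0.001 ] LxW [0.215 0.116] head 11.8
px 391,240 a323 world [0.5369 0.1673] st [-0.0142  0.1221] LxW [0.072 0.011] head -173.6
px 498,231 a699 world [0.5088 0.3487] st [-0.0223  0.3055] LxW [0.074 0.044] head 49.9
px 169,185 a1775 world [ 0.4921 -0.1292] st [-0.0914 -0.1677] LxW [0.073 0.048] head 15.0
px 42,160 a1316 world [ 0.4724 -0.3392] st [-0.134  -0.3742] LxW [0.15  0.074] head 157.3
```

View pics/w11c.png

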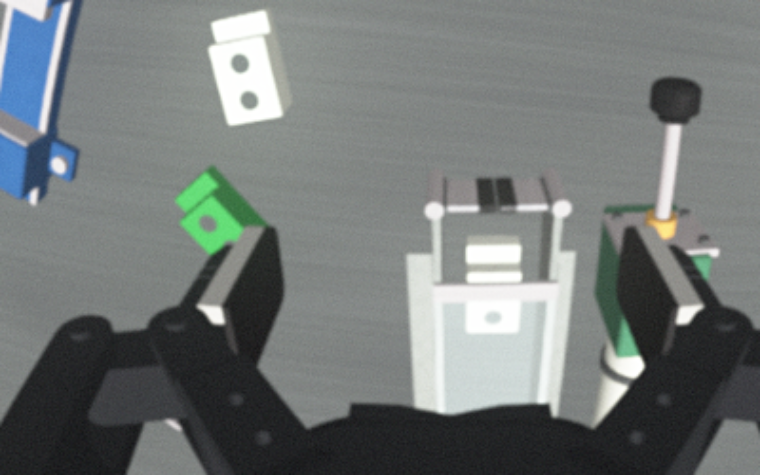

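```bash
python3 - <<'E'
from h import *
w=onz("wrist",np.array([[210,48],[269,37],[283,115],[229,126]])/1.9+[40,150],.032);c=w.mean(0);d=w[2:].mean(0)-w[:2].mean(0);e=w[1]-w[0]
hd=np.arctan2(d[1],d[0]);print(w,c,np.degrees(hd),np.degrees(np.arctan2(e[1],e[0]))-90,np.linalg.norm(d))
print(go(*c,-.017,hd+np.pi));whites("w12")
E
```

```text
[[ 0.47799366 -0.15221709]
 [ 0.4673994  -0.11088842]
 [ 0.51948197 -0.09984259]
 [ 0.53146484 -0.1385235 ]] [ 0.49908497 -0.1253679 ] 13.190742269312322 14.377709731568729 0.054207087389015016
('t 25.40 tcp [0.4637 0.006  0.2509] head -174.0deg F [0.2 0.4 0.2] w 0.991 q6 -1.72 | shift mm,turn:', [np.float64(-21.4), np.float64(-134.4), np.float64(267.8), np.float64(-0.0201)])
px 13,399 a722 world [ 1.132  -0.6543] st [ 0.4871 -0.7598] LxW [0.308 0.139] head 150.4
px 519,317 a280 world [0.6709 0.4895] st [0.1543 0.4276] LxW [0.095 0.031] head 80.2
px 298,285 a308 world [0.6114 0.0507] st [ 0.0469 -0.0019] LxW [0.038 0.019] head 95.3
px 297,312 a5902 world [0.6704 0.0583] st [ 0.1065 -0.0009] LxW [0.207 0.116] head 11.7
px 390,241 a293 world [0.5367 0.1673] st [-0.0145  0.1221] LxW [0.072 0.01 ] head -173.4
px 497,232 a674 world [0.5091 0.3488] st [-0.022   0.3056] LxW [0.073 0.043] head 49.8
px 166,186 a1661 world [ 0.492 -0.131] st [-0.0916 -0.1695] LxW [0.073 0.046] head 11.4
px 40,161 a970 world [ 0.4721 -0.3395] st [-0.1343 -0.3745] LxW [0.148 0.073] head 157.0
```

Emit:
play_rows([
  [-0.007,-0.045,0,0,85],
  [-0.007,-0.045,0.03,0,85],
  [-0.007,-0.044,0.04,0,85],
  [0,0,0.04,-0.022,85],
  [0,0,0,0,85],
])

```text
time: 26.08
tool_pos: [0.4951, -0.124, 0.1364]
tcp_rot: [0.377, -3.109, -0.007]
wrist_force: [0.7, 1.0, -0.6]
width: 0.999
```

Emit:
play_rows([
  [0,0,0,0,85],
  [0,0,0,0,85],
])

```text
time: 26.32
tool_pos: [0.5003, -0.125, 0.1434]
tcp_rot: [-0.381, 3.115, -0.002]
wrist_force: [0.9, -0.1, 0.4]
width: 0.995
```

```bash
cat >> h.py <<'E'
def block(f,near=None,zt=.032,v=175):
    """body-top corners of the white block nearest the point near; returns body centre, heading by its two dark holes/edges"""
    im,i=shot("wrist",f);h=cv2.cvtColor(im,cv2.COLOR_BGR2HSV)
    m=cv2.morphologyEx(((h[:,:,2]>v)&(h[:,:,1]<45)).astype(np.uint8),cv2.MORPH_CLOSE,np.ones((3,3)))
    cs,hi=cv2.findContours(m,cv2.RETR_CCOMP,cv2.CHAIN_APPROX_NONE)
    holes=[]
    for k,c in enumerate(cs):
        if hi[0][k][3]>=0 and cv2.contourArea(c)>15:
            M=cv2.moments(c);holes.append(onz("wrist",[[M["m10"]/M["m00"],M["m01"]/M["m00"]]],zt,i)[0])
    holes=np.array(holes)
    if near is not None and len(holes): holes=holes[np.linalg.norm(holes-near,axis=1)<.07]
    print("holes",np.round(holes,4).tolist())
    if len(holes)==2:
        d=holes[1]-holes[0];print("mid",np.round(holes.mean(0),4),"head %.1f sep %.4f"%(np.degrees(np.arctan2(d[1],d[0])),np.linalg.norm(d)))
        return holes.mean(0)
E
python3 - <<'E'
from h import *
print(go(.4995,-.128,-.017,np.radians(195)))
block("w13",[.5,-.128]);whites()
E
```

```text
('t 26.32 tcp [ 0.5003 -0.125   0.1434] head -166.1deg F [ 0.9 -0.1  0.4] w 0.995 q6 -2.11 | shift mm,turn:', [np.float64(2.0), np.float64(-2.4), np.float64(160.4), np.float64(-0.0029)])
holes [[0.5133, -0.1271], [0.4882, -0.1339]]
mid [ 0.5008 -0.1305] head -164.7 sep 0.0260
px 440,408 a347 world [0.7583 0.1966] st [0.209  0.1269] LxW [0.064 0.055] head -148.5
px 10,406 a343 world [ 1.0653 -0.5603] st [ 0.4311 -0.6591] LxW [0.129 0.089] head -18.7
px 343,345 a712 world [ 0.649  -0.0115] st [ 0.0775 -0.0679] LxW [0.073 0.02 ] head -174.6
px 511,287 a269 world [0.5376 0.1832] st [-0.0118  0.1378] LxW [0.074 0.012] head -173.5
px 270,188 a3648 world [ 0.4926 -0.133 ] st [-0.0913 -0.1715] LxW [0.073 0.04 ] head 14.8
px 106,162 a500 world [ 0.5049 -0.2922] st [-0.0965 -0.3311] LxW [0.108 0.007] head 161.2
px 76,121 a3363 world [ 0.4728 -0.3364] st [-0.1333 -0.3715] LxW [0.15  0.069] head 154.9
```

Emit:
play_rows([
  [0.001,-0.0055,0.04,-0.004,85],
  [0,0,0.045,0,85],
  [0,0,0.04,0,85],
  [0,0,0.025,0,85],
  [0,0,0.01,0,85],
])

```text
time: 27.05
tool_pos: [0.4985, -0.1304, -0.0195]
tcp_rot: [0.42, -3.112, -0.001]
wrist_force: [-0.0, -0.8, 0.2]
width: 0.996
```

Emit:
play_rows([
  [0,0,0,0,85],
  [0,0,0,0,25],
  [0,0,0,0,25],
  [0,0,0,0,25],
  [0,0,0,0,25],
])

```text
time: 27.68
tool_pos: [0.5002, -0.1312, -0.0175]
tcp_rot: [-0.42, 3.111, -0.001]
wrist_force: [-0.6, 0.9, 6.3]
width: 0.454
```

Emit:
play_rows([
  [0,0,0,0,25],
  [0,0,-0.02,0,25],
  [0,0,-0.03,0,25],
  [0,0,-0.03,0,25],
  [0,0,-0.02,0,25],
])

```text
time: 28.3
tool_pos: [0.4989, -0.1309, 0.0822]
tcp_rot: [-0.42, 3.113, -0.0]
wrist_force: [0.2, 0.4, -2.6]
width: 0.458
```

Emit:
play_rows([
  [0,0,0,0.024,25],
  [0,0,0,0,25],
  [0,0,0,0,25],
])

```text
time: 28.68
tool_pos: [0.4981, -0.1306, 0.0804]
tcp_rot: [0.188, -3.134, -0.001]
wrist_force: [-0.7, 0.2, -2.7]
width: 0.455
```

```bash
python3 - <<'E'
from h import *
print(go(*(S+RS@[-.058,0]),-.015,hS+np.pi));s=read_state()
block("w14",s["tool_pos"][:2],zt=s["tool_pos"][2]+.048)
E
```

```text
('t 28.68 tcp [ 0.4981 -0.1306  0.0804] head -173.1deg F [-0.7  0.2 -2.7] w 0.455 q6 -2.00 | shift mm,turn:', [np.float64(-29.4), np.float64(169.4), np.float64(95.4), np.float64(0.0016)])
holes [[0.513, -0.1294], [0.487, -0.1324]]
mid [ 0.5    -0.1309] head -173.2 sep 0.0261
```

Emit:
play_rows([
  [-0.01,0.045,0,0.0015,25],
  [-0.01,0.045,0,0,25],
  [-0.01,0.045,0,0,25],
  [0,0.0345,0,0,25],
  [0,0,0.03,0,25],
])

```text
time: 29.35
tool_pos: [0.5125, 0.0434, 0.053]
tcp_rot: [-0.177, 3.131, 0.001]
wrist_force: [0.3, -0.5, -2.4]
width: 0.459
```

Emit:
play_rows([
  [0,0,0.03,0,25],
  [0,0,0.02,0,25],
  [0,0,0.012,0,25],
  [0,0,0.003,0,25],
  [0,0,0,0,25],
])

```text
time: 29.98
tool_pos: [0.5105, 0.0409, -0.0135]
tcp_rot: [-0.17, 3.136, -0.0]
wrist_force: [0.4, 0.2, -2.3]
width: 0.457
```

```bash
python3 - <<'E'
from h import *
s=read_state();print(st(s["tool_pos"]),go(*(S+RS@[-.058,0]),-.016,hS+np.pi))
block("w15",s["tool_pos"][:2],zt=s["tool_pos"][2]+.048)
E
```

```text
[-0.05440982 -0.00063257] ('t 29.98 tcp [ 0.5105  0.0409 -0.0135] head -173.8deg F [ 0.4  0.2 -2.3] w 0.457 q6 -1.65 | shift mm,turn:', [np.float64(3.6), np.float64(0.6), np.float64(2.5), np.float64(-0.0002)])
holes [[0.5253, 0.042], [0.4993, 0.0392]]
mid [0.5123 0.0406] head -173.8 sep 0.0262
```

Emit:
play_rows([
  [0,0,0.003,0,25],
  [0,0,0,0,25],
  [0,0,0,0,85],
  [0,0,0,0,85],
  [0,0,0,0,85],
])

```text
time: 30.65
tool_pos: [0.5104, 0.041, -0.0165]
tcp_rot: [-0.17, 3.136, -0.0]
wrist_force: [-0.2, -0.0, -0.0]
width: 0.992
```

Emit:
play_rows([
  [0,0,-0.03,0,85],
  [0,0,-0.04,0,85],
  [0.04,0,0,0,0],
  [0.04,0,0,0,0],
  [0,0,0,0,0],
])

```text
time: 31.28
tool_pos: [0.427, 0.0322, 0.0524]
tcp_rot: [0.17, -3.134, -0.0]
wrist_force: [0.5, 0.7, -0.3]
width: 0.37
```

Emit:
play_rows([
  [0,0,0.03,0,0],
  [0,0,0.03,0,0],
  [0,0.001,0.013,0,0],
  [0,0,0,0,0],
])

```text
time: 31.78
tool_pos: [0.4311, 0.0334, -0.0199]
tcp_rot: [0.17, -3.137, 0.0]
wrist_force: [-0.1, 0.2, 0.1]
width: -0.001
```

```bash
python3 - <<'E'
from h import *
s=read_state();print(st(s["tool_pos"]),go(*(S+RS@[.04,0]),-.012,hS+np.pi));block("w16",[.507,.041])
E
```

```text
[-0.13414772  0.00061983] ('t 31.77 tcp [ 0.4311  0.0334 -0.0199] head -173.8deg F [-0.1  0.2  0.1] w -0.001 q6 -1.66 | shift mm,turn:', [np.float64(-174.1), np.float64(-0.3), np.float64(-8.0), np.float64(-0.0003)])
holes []
```

Emit:
play_rows([
  [0,0,-0.008,0,0],
  [-0.02,0,0,0,0],
  [-0.025,0,0,0,0],
  [-0.025,0,0,0,0],
  [-0.025,0,0,0,0],
])

```text
time: 32.45
tool_pos: [0.5213, 0.0434, -0.0119]
tcp_rot: [0.17, -3.129, 0.0]
wrist_force: [-6.1, -0.1, 2.6]
width: -0.004
```

Emit:
play_rows([
  [-0.02,0,0,0,0],
  [-0.02,0,0,0,0],
  [-0.015,0,0,0,0],
  [-0.01,0,0,0,0],
  [0,0,0,0,0],
])

```text
time: 33.08
tool_pos: [0.5911, 0.0507, -0.0111]
tcp_rot: [-0.17, 3.134, -0.0]
wrist_force: [0.0, 0.1, 0.7]
width: -0.001
```

```bash
python3 - <<'E'
from h import *
s=read_state();print(st(s["tool_pos"]),go(*(S+RS@[.04,0]),-.012,hS+np.pi));whites("w17")
E
```

```text
[0.02676185 0.00026884] ('t 33.08 tcp [ 0.5911  0.0507 -0.0111] head -173.8deg F [0.  0.1 0.7] w -0.001 q6 -1.64 | shift mm,turn:', [np.float64(-13.2), np.float64(-0.2), np.float64(0.9), np.float64(-0.0003)])
px 523,341 a442 world [0.6206 0.2156] st [0.0742 0.161 ] LxW [0.065 0.016] head 100.9
px 349,292 a367 world [0.585  0.0818] st [0.0241 0.0318] LxW [0.024 0.005] head 151.6
px 199,291 a390 world [0.5912 0.0161] st [ 0.0231 -0.0341] LxW [0.023 0.005] head 46.7
px 162,282 a1171 world [ 0.59   -0.0011] st [ 0.02   -0.0511] LxW [0.031 0.016] head 29.3
px 384,280 a1154 world [0.5783 0.0969] st [0.0191 0.0476] LxW [0.03  0.015] head 162.9
px 544,198 a2292 world [0.5312 0.1836] st [-0.0182  0.139 ] LxW [0.084 0.017] head -173.6
```

Emit:
play_rows([
  [-0.007,0,0,0,0],
  [-0.007,0,0,0,0],
  [0,0,0,0,0],
  [0,0,0,0,0],
])

```text
time: 33.62
tool_pos: [0.6033, 0.052, -0.0116]
tcp_rot: [-0.17, 3.137, -0.0]
wrist_force: [-2.4, -1.3, 1.3]
width: 0.001
```

Emit:
play_rows([
  [0,0,-0.04,0,0],
  [0,0,-0.05,0,0],
  [0.02,0,-0.05,0,0],
  [0.04,0,-0.05,0,85],
  [0.05,0,-0.05,0,85],
])

```text
time: 34.25
tool_pos: [0.5011, 0.041, 0.2236]
tcp_rot: [-0.17, 3.133, 0.0]
wrist_force: [0.4, -0.2, 0.3]
width: 0.418
```

Emit:
play_rows([
  [0.03,0,-0.03,0,85],
  [0,0.02,0,0,85],
  [0,0,0,0,85],
  [0,0,0,0,85],
])

```text
time: 34.75
tool_pos: [0.4689, 0.0574, 0.2508]
tcp_rot: [-0.171, 3.137, -0.001]
wrist_force: [-1.1, -0.2, -0.1]
width: 0.996
```

```bash
python3 - <<'E'
from h import *
s=read_state();print(st(s["tool_pos"]));whites("w18",v=170)
im,i=shot("wrist");t=lambda x,y,z:[*(S+RS@[x,y]),z]
# gate leaves shut: profile across mouth plane at mid-leaf height
for y in(-.03,-.02,-.01,.01,.02,.03):
    print(y,[int(im[int(round(v)),int(round(u))].mean()) for u,v in proj("wrist",[t(0,y,z) for z in(.01,.02,.03,.04)],i)])
for x in(-.085,-.072,-.06,-.035,-.022,-.01): u,v=proj("wrist",[t(x,.115,.06)],i)[0];print("knob",x,im[int(v),int(u)])
print(go(.5088,.3487,.14,np.radians(230)))
block(None,[.51,.35])
E
```

```text
[-0.09393011  0.02032472]
px 14,398 a782 world [ 1.1353 -0.596 ] st [ 0.4967 -0.7022] LxW [0.321 0.142] head 150.7
px 338,361 a575 world [0.7582 0.1907] st [0.2082 0.1211] LxW [0.059 0.055] head -170.5
px 342,341 a338 world [0.714 0.186] st [0.1638 0.1212] LxW [0.054 0.028] head 92.4
px 502,317 a350 world [0.6708 0.4903] st [0.1543 0.4284] LxW [0.094 0.032] head 79.8
px 262,308 a7097 world [0.6754 0.0592] st [ 0.1115 -0.0006] LxW [0.214 0.116] head 9.6
px 353,234 a375 world [0.5366 0.1643] st [-0.015   0.1191] LxW [0.073 0.011] head -173.6
px 473,227 a838 world [0.5092 0.3484] st [-0.022   0.3052] LxW [0.071 0.043] head 49.1
px 458,207 a285 world [0.482  0.3114] st [-0.053   0.2714] LxW [0.042 0.021] head 137.1
px 15,155 a867 world [ 0.4722 -0.3457] st [-0.1349 -0.3807] LxW [0.152 0.081] head 157.2
-0.03 [138, 139, 138, 133]
-0.02 [134, 139, 139, 135]
-0.01 [45, 53, 52, 48]
0.01 [55, 51, 54, 61]
0.02 [138, 138, 141, 138]
0.03 [137, 138, 139, 142]
knob -0.085 [40 39 40]
knob -0.072 [65 66 69]
knob -0.06 [152 151 155]
knob -0.035 [234 235 237]
knob -0.022 [236 237 239]
knob -0.01 [235 234 238]
('t 34.85 tcp [0.4688 0.0572 0.2505] head -173.8deg F [-0.4 -0.1 -0.1] w 0.997 q6 -1.61 | shift mm,turn:', [np.float64(-71.3), np.float64(285.5), np.float64(110.3), np.float64(-0.1217)])
holes [[0.5189, 0.3583], [0.5012, 0.3389], [0.4912, 0.3196], [0.4821, 0.3285]]
```

Emit:
play_rows([
  [-0.01,0.041,0,0,85],
  [-0.01,0.041,0,0,85],
  [-0.01,0.041,0,0,85],
  [-0.01,0.041,0,0,85],
  [-0.01,0.041,0,0,85],
])

```text
time: 35.52
tool_pos: [0.4967, 0.2679, 0.2504]
tcp_rot: [0.169, -3.136, 0.001]
wrist_force: [-0.1, 0.2, -0.3]
width: 0.995
```

Emit:
play_rows([
  [-0.01,0.04,0,0,85],
  [-0.011,0.04,0,0,85],
  [0,0,0.03,-0.024,85],
  [0,0,0.03,-0.024,85],
  [0,0,0.03,-0.024,85],
])

```text
time: 36.15
tool_pos: [0.5087, 0.3485, 0.1593]
tcp_rot: [0.877, -3.016, 0.001]
wrist_force: [0.1, 0.2, -0.8]
width: 0.996
```

Emit:
play_rows([
  [0,0,0.02,-0.024,85],
  [0,0,0,-0.019,85],
  [0,0,0,0,85],
  [0,0,0,0,85],
])

```text
time: 36.65
tool_pos: [0.509, 0.3486, 0.1412]
tcp_rot: [-1.265, 2.876, -0.0]
wrist_force: [-0.5, -0.3, 0.4]
width: 1.001
```

```bash
python3 - <<'E'
from h import *
m=block("w19",[.51,.35]); m=m if m is not None else [.51,.3486]
print(go(*m,-.017,np.radians(227.6)))
E
```

```text
holes [[0.5187, 0.3583], [0.5009, 0.3394]]
mid [0.5098 0.3488] head -133.3 sep 0.0260
('t 36.70 tcp [0.509  0.3486 0.1414] head -132.5deg F [-0.1 -0.1  0.5] w 0.996 q6 -1.84 | shift mm,turn:', [np.float64(-0.6), np.float64(-0.4), np.float64(158.4), np.float64(-0.0003)])
```

Heading 46.7°; nicely centred. Descend and grip.

Emit:
play_rows([
  [-0.001,0,0.045,0.002,85],
  [0,0,0.045,0,85],
  [0,0,0.035,0,85],
  [0,0,0.024,0,85],
  [0,0,0.008,0,85],
])

```text
time: 37.33
tool_pos: [0.5082, 0.3486, -0.0174]
tcp_rot: [1.247, -2.88, 0.001]
wrist_force: [0.3, -0.5, -1.1]
width: 0.993
```

Emit:
play_rows([
  [0,0,0,0,85],
  [0,0,0,0,25],
  [0,0,0,0,25],
  [0,0,0,0,25],
  [0,0,0,0,25],
])

```text
time: 37.95
tool_pos: [0.5103, 0.3501, -0.0144]
tcp_rot: [-1.249, 2.88, 0.001]
wrist_force: [-1.0, 1.4, 6.6]
width: 0.459
```

Emit:
play_rows([
  [0,0,0,0,25],
  [0,0,-0.02,0,25],
  [0,0,-0.04,0,25],
  [0,0,-0.05,0,25],
  [0,0,-0.05,0,25],
])

```text
time: 38.58
tool_pos: [0.5085, 0.3489, 0.146]
tcp_rot: [1.249, -2.882, 0.0]
wrist_force: [-0.3, 0.1, -2.0]
width: 0.455
```

Emit:
play_rows([
  [0,0,-0.03,0.024,25],
  [0,0,0,0.024,25],
  [0,0,0,0.024,25],
  [0,0,0,0.024,25],
  [0,0,0,0.017,25],
])

```text
time: 39.2
tool_pos: [0.5087, 0.349, 0.1747]
tcp_rot: [0.164, -3.137, 0.0]
wrist_force: [1.0, 0.1, -2.2]
width: 0.458
```

```bash
python3 - <<'E'
from h import *
print(go(*(S+RS@[-.058,0]),-.016,hS+np.pi));s=read_state()
block("w20",s["tool_pos"][:2],zt=s["tool_pos"][2]+.05)
E
```

```text
('t 39.20 tcp [0.5087 0.349  0.1747] head -174.0deg F [ 1.   0.1 -2.2] w 0.458 q6 -1.11 | shift mm,turn:', [np.float64(33.8), np.float64(-305.9), np.float64(190.8), np.float64(-0.0009)])
holes [[0.5177, 0.3495], [0.4929, 0.3468]]
mid [0.5053 0.3481] head -173.7 sep 0.0250
```

Emit:
play_rows([
  [0.005,-0.044,0,0,25],
  [0.005,-0.044,0,0,25],
  [0.005,-0.044,0,0,25],
  [0.005,-0.044,0,0,25],
  [0.005,-0.044,0,0,25],
])

```text
time: 39.88
tool_pos: [0.5076, 0.1265, 0.1747]
tcp_rot: [-0.173, 3.137, -0.0]
wrist_force: [0.1, -0.8, -1.2]
width: 0.458
```

Emit:
play_rows([
  [0.005,-0.044,0,0,25],
  [0.004,-0.042,0,0,25],
  [0,0,0.04,0,25],
  [0,0,0.045,0,25],
  [0,0,0.045,0,25],
])

```text
time: 40.5
tool_pos: [0.5086, 0.0411, 0.0438]
tcp_rot: [-0.171, 3.136, 0.0]
wrist_force: [0.9, -0.4, -1.5]
width: 0.459
```

Emit:
play_rows([
  [0,0,0.03,0,25],
  [0,0,0.02,0,25],
  [0,0,0,0,25],
  [0,0,0,0,25],
])

```text
time: 41.0
tool_pos: [0.5093, 0.0415, -0.0047]
tcp_rot: [-0.171, 3.136, -0.0]
wrist_force: [0.8, -0.3, -1.0]
width: 0.459
```

```bash
python3 - <<'E'
from h import *
s=read_state();print(st(s["tool_pos"]),go(*(S+RS@[-.058,0]),-.014,hS+np.pi))
block("w21",s["tool_pos"][:2],zt=s["tool_pos"][2]+.047)
E
```

```text
[-5.55442994e-02  8.03378861e-05] ('t 41.00 tcp [ 0.5093  0.0415 -0.0047] head -173.8deg F [ 0.8 -0.3 -1. ] w 0.459 q6 -1.65 | shift mm,turn:', [np.float64(2.5), np.float64(-0.1), np.float64(9.3), np.float64(-0.0002)])
holes [[0.5206, 0.0423], [0.4951, 0.0394]]
mid [0.5079 0.0408] head -173.5 sep 0.0257
```

Emit:
play_rows([
  [0,0,0.009,0,25],
  [0,0,0,0,25],
  [0,0,0,0,85],
  [0,0,0,0,85],
  [0,0,0,0,85],
])

```text
time: 41.68
tool_pos: [0.5085, 0.0414, -0.0147]
tcp_rot: [0.17, -3.137, 0.0]
wrist_force: [0.7, -0.5, 0.2]
width: 0.994
```

Emit:
play_rows([
  [0,0,-0.03,0,85],
  [0,0,-0.04,0,85],
  [0.04,0,0,0,0],
  [0.04,0,0,0,0],
  [0,0,0,0,0],
])

```text
time: 42.3
tool_pos: [0.4253, 0.0327, 0.0542]
tcp_rot: [0.17, -3.134, -0.0]
wrist_force: [-0.4, 0.4, 0.3]
width: 0.371
```

Emit:
play_rows([
  [0,0,0.03,0,0],
  [0,0,0.03,0,0],
  [0,0,0.008,0,0],
  [0,0,0,0,0],
])

```text
time: 42.8
tool_pos: [0.4292, 0.0328, -0.013]
tcp_rot: [0.17, -3.136, -0.0]
wrist_force: [0.2, -0.3, 0.3]
width: -0.0
```

```bash
python3 - <<'E'
from h import *
s=read_state();print(st(s["tool_pos"]),go(*(S+RS@[.04,0]),-.012,hS+np.pi));whites("w22")
E
```

```text
[-0.13610681  0.00025414] ('t 42.80 tcp [ 0.4292  0.0328 -0.013 ] head -173.8deg F [ 0.2 -0.3  0.3] w -0.000 q6 -1.66 | shift mm,turn:', [np.float64(-176.1), np.float64(0.0), np.float64(-1.1), np.float64(-0.0003)])
px 277,353 a253 world [0.46   0.0359] st [-1.052e-01 -1.000e-04] LxW [0.018 0.006] head 6.9
```

Emit:
play_rows([
  [-0.02,0,-0.001,0,0],
  [-0.025,0,0,0,0],
  [-0.025,0,0,0,0],
  [-0.025,0,0,0,0],
  [-0.02,0,0,0,0],
])

```text
time: 43.48
tool_pos: [0.543, 0.0452, -0.0111]
tcp_rot: [0.17, -3.135, 0.0]
wrist_force: [-4.2, -0.2, -0.5]
width: -0.0
```

Emit:
play_rows([
  [-0.02,0,0,0,0],
  [-0.015,0,0,0,0],
  [-0.015,0,0,0,0],
  [-0.011,0,0,0,0],
  [0,0,0,0,0],
])

```text
time: 44.1
tool_pos: [0.6054, 0.0519, -0.0108]
tcp_rot: [-0.17, 3.135, -0.0]
wrist_force: [0.0, -0.5, 0.0]
width: 0.003
```

Emit:
play_rows([
  [0,0,0,0,0],
  [0,0,-0.04,0,0],
  [0,0,-0.05,0,0],
  [0.02,0,-0.05,0,0],
  [0.04,0,-0.05,0,85],
])

```text
time: 44.72
tool_pos: [0.5461, 0.0454, 0.1797]
tcp_rot: [-0.17, 3.134, -0.0]
wrist_force: [0.1, 0.3, 0.2]
width: 0.202
```

Emit:
play_rows([
  [0.05,0,-0.05,0,85],
  [0.03,0,-0.03,0,85],
  [0,0.02,0,0,85],
  [0,0,0,0,85],
  [0,0,0,0,85],
])

```text
time: 45.35
tool_pos: [0.4692, 0.057, 0.2509]
tcp_rot: [0.171, -3.137, 0.001]
wrist_force: [-0.1, -0.2, 0.4]
width: 0.995
```

```bash
cat > chk.py <<'E'
from h import *
s=read_state();print(s["time"],st(s["tool_pos"]),s["tool_pos"]);whites("w23",v=170)
im,i=shot("wrist");t=lambda x,y,z:[*(S+RS@[x,y]),z]
for y in(-.03,-.01,.01,.03):
    print(y,[int(im[int(round(v)),int(round(u))].mean()) for u,v in proj("wrist",[t(0,y,z) for z in(.01,.02,.03,.04)],i)])
xs=np.arange(-.1,.02,.005);print("knob",[(round(x,3),int(im[int(v),int(u)].mean())) for x,(u,v) in zip(xs,proj("wrist",[t(x,.115,.055) for x in xs],i))])
xs=np.arange(.01,.13,.006);print("tunnel floor",[(round(x,3),int(im[int(v),int(u)].mean())) for x,(u,v) in zip(xs,proj("wrist",[t(x,0.,.016) for x in xs],i))])
a=im[150:400,100:480];b=read_camera("top")[60:300,120:460,::-1]
cv2.imwrite("pics/final.png",np.vstack([cv2.resize(a,(440,290)),cv2.resize(b,(440,310))]))
E
python3 chk.py
```

```text
45.35 [-0.09370045  0.01993431] [0.46917794 0.05703178 0.25094008]
px 14,398 a782 world [ 1.1357 -0.5965] st [ 0.497  -0.7028] LxW [0.321 0.142] head 150.7
px 338,359 a587 world [0.7547 0.1891] st [0.2046 0.1199] LxW [0.059 0.057] head -176.4
px 342,341 a336 world [0.7144 0.1856] st [0.1641 0.1208] LxW [0.054 0.028] head 92.5
px 502,317 a348 world [0.6703 0.4887] st [0.1536 0.4269] LxW [0.096 0.03 ] head 79.8
px 263,308 a7124 world [0.6764 0.059 ] st [ 0.1125 -0.0008] LxW [0.217 0.117] head 9.0
px 353,234 a376 world [0.5362 0.1641] st [-0.0154  0.1191] LxW [0.072 0.011] head -173.6
px 15,155 a865 world [ 0.4725 -0.3457] st [-0.1346 -0.3807] LxW [0.152 0.081] head 157.9
-0.03 [136, 136, 138, 135]
-0.01 [48, 49, 51, 52]
0.01 [62, 53, 45, 55]
0.03 [142, 140, 136, 136]
knob [(np.float64(-0.1), 133), (np.float64(-0.095), 130), (np.float64(-0.09), 111), (np.float64(-0.085), 45), (np.float64(-0.08), 50), (np.float64(-0.075), 68), (np.float64(-0.07), 68), (np.float64(-0.065), 62), (np.float64(-0.06), 106), (np.float64(-0.055), 236), (np.float64(-0.05), 238), (np.float64(-0.045), 238), (np.float64(-0.04), 238), (np.float64(-0.035), 237), (np.float64(-0.03), 237), (np.float64(-0.025), 237), (np.float64(-0.02), 239), (np.float64(-0.015), 237), (np.float64(-0.01), 237), (np.float64(-0.005), 238), (np.float64(0.0), 240), (np.float64(0.005), 239), (np.float64(0.01), 198), (np.float64(0.015), 205)]
tunnel floor [(np.float64(0.01), 60), (np.float64(0.016), 97), (np.float64(0.022), 118), (np.float64(0.028), 136), (np.float64(0.034), 141), (np.float64(0.04), 138), (np.float64(0.046), 171), (np.float64(0.052), 254), (np.float64(0.058), 253), (np.float64(0.064), 254), (np.float64(0.07), 176), (np.float64(0.076), 249), (np.float64(0.082), 189), (np.float64(0.088), 242), (np.float64(0.094), 240), (np.float64(0.1), 252), (np.float64(0.106), 254), (np.float64(0.112), 244), (np.float64(0.118), 219), (np.float64(0.124), 232)]
```

```bash
python3 - <<'E'
from h import *
t=read_camera("top")[:,:,::-1];s=read_camera("scene")[:,:,::-1];w=read_camera("wrist")[:,:,::-1]
a=np.vstack([t[30:330],s[20:320]]);b=np.vstack([cv2.resize(w[190:340,180:400],(240,164)),cv2.resize(s[180:330,240:400],(240,225)),np.zeros((211,240,3),np.uint8)])
cv2.imwrite("pics/final.png",np.hstack([a,b]))
E
```

```text
(no output)
```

View pics/final.png

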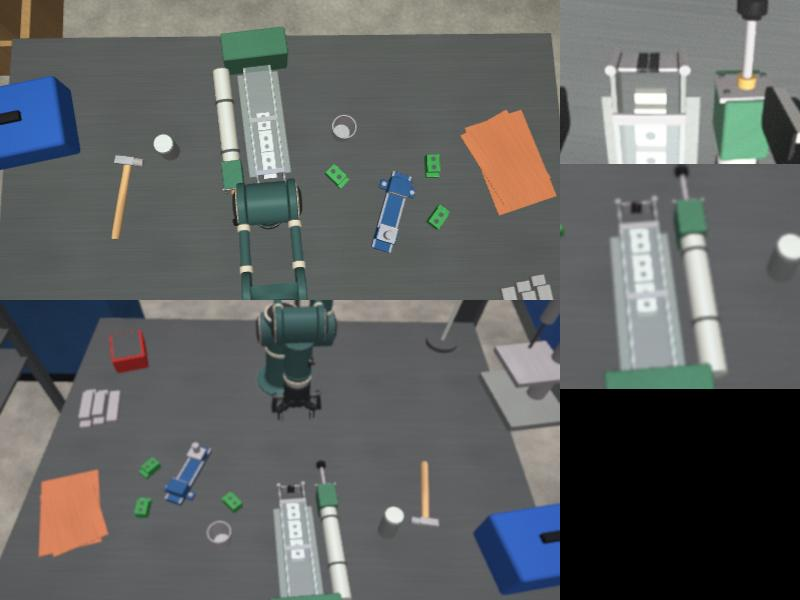

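Emit:
play_rows([
  [0.03,0,0,0,0],
  [0.006,0.05,0,0,0],
  [0,0.045,0,0,0],
  [0,0,0.05,0,0],
  [0,0,0.05,0,0],
])

```text
time: 46.28
tool_pos: [0.4241, 0.1488, 0.1508]
tcp_rot: [-0.172, 3.134, 0.001]
wrist_force: [-0.3, 0.3, 0.2]
width: -0.0
```

Emit:
play_rows([
  [0,0,0.05,0,0],
  [0,0,0.05,0,0],
  [0,0,0.037,0,0],
  [0,0,0,0,0],
  [0,0,0,0,0],
])

```text
time: 46.9
tool_pos: [0.4244, 0.1481, 0.0153]
tcp_rot: [-0.17, 3.136, 0.0]
wrist_force: [0.6, 2.0, -0.0]
width: -0.001
```

```bash
python3 - <<'E'
from h import *
s=read_state();print(st(s["tool_pos"]),go(*(S+RS@[-.046,.115]),.014,hS+np.pi))
E
```

```text
[-0.12817934  0.11538308] ('t 46.90 tcp [0.4244 0.1481 0.0153] head -173.8deg F [ 0.6  2.  -0. ] w -0.001 q6 -1.40 | shift mm,turn:', [np.float64(-82.2), np.float64(-0.2), np.float64(1.4), np.float64(-0.0003)])
```

Emit:
play_rows([
  [-0.02,0,0,0,0],
  [-0.015,0,0,0,0],
  [-0.015,0,0,0,0],
  [-0.015,0,0,0,0],
  [-0.01,0,0,0,0],
])

```text
time: 47.52
tool_pos: [0.5002, 0.1563, 0.0153]
tcp_rot: [-0.17, 3.134, 0.001]
wrist_force: [0.1, 0.5, 0.5]
width: -0.002
```

Emit:
play_rows([
  [-0.005,0,0,0,0],
  [-0.002,0,0,0,0],
  [0,0,0,0,0],
])

```text
time: 47.9
tool_pos: [0.5045, 0.1567, 0.014]
tcp_rot: [0.17, -3.137, 0.0]
wrist_force: [-0.2, -0.3, -0.0]
width: -0.002
```

Emit:
play_rows([
  [-0.002,0,0,0,0],
  [0,0,0,0,0],
])

```text
time: 48.15
tool_pos: [0.5055, 0.1567, 0.0139]
tcp_rot: [0.17, -3.135, 0.001]
wrist_force: [-4.3, 0.3, 1.8]
width: 0.0
```

```bash
python3 - <<'E'
from h import *
s=read_state();print(st(s["tool_pos"]),go(*(S+RS@[-.046,.115]),.014,hS+np.pi))
E
```

```text
[-0.04665041  0.11505275] ('t 48.15 tcp [0.5055 0.1567 0.0139] head -173.8deg F [-4.3  0.3  1.8] w 0.000 q6 -1.43 | shift mm,turn:', [np.float64(-0.7), np.float64(-0.1), np.float64(-0.1), np.float64(-0.0003)])
```

Emit:
play_rows([
  [-0.002,0,0,0,0],
  [0,0,0,0,0],
])

```text
time: 48.4
tool_pos: [0.5054, 0.1567, 0.0137]
tcp_rot: [0.17, -3.13, 0.001]
wrist_force: [-9.3, -1.3, 7.5]
width: 0.0
```

Emit:
play_rows([
  [0.03,0,0,0,0],
  [0.04,0,0,0,0],
  [0.02,0,-0.05,0,0],
  [0,-0.04,-0.06,0,0],
  [0,-0.055,-0.06,0,0],
])

```text
time: 49.02
tool_pos: [0.4281, 0.0708, 0.1645]
tcp_rot: [-0.174, 3.134, 0.0]
wrist_force: [2.2, -0.7, -0.4]
width: -0.001
```

Emit:
play_rows([
  [-0.04,0,-0.06,0,0],
  [0,0,0,0,85],
  [0,0,0,0,85],
  [0,0,0,0,85],
  [0,0,0,0,85],
])

```text
time: 49.65
tool_pos: [0.4607, 0.0749, 0.2126]
tcp_rot: [0.171, -3.134, 0.0]
wrist_force: [-0.4, 0.3, -0.4]
width: 0.844
```

```bash
python3 chk.py
```

```text
49.65 [-0.10020351  0.03858678] [0.46066733 0.07485799 0.21257548]
px 12,405 a449 world [ 1.0845 -0.5354] st [ 0.4528 -0.6365] LxW [0.207 0.124] head 150.6
px 504,334 a387 world [0.6699 0.4885] st [0.1531 0.4268] LxW [0.098 0.033] head 79.2
px 249,318 a6057 world [0.6543 0.059 ] st [0.0906 0.0016] LxW [0.171 0.113] head 9.0
px 6,145 a348 world [ 0.4391 -0.3018] st [-0.1629 -0.3334] LxW [0.059 0.029] head 175.8
-0.03 [140, 140, 143, 144]
-0.01 [51, 52, 55, 49]
0.01 [52, 75, 58, 57]
0.03 [140, 144, 145, 143]
knob [(np.float64(-0.1), 135), (np.float64(-0.095), 129), (np.float64(-0.09), 132), (np.float64(-0.085), 137), (np.float64(-0.08), 133), (np.float64(-0.075), 130), (np.float64(-0.07), 126), (np.float64(-0.065), 123), (np.float64(-0.06), 137), (np.float64(-0.055), 126), (np.float64(-0.05), 131), (np.float64(-0.045), 132), (np.float64(-0.04), 42), (np.float64(-0.035), 39), (np.float64(-0.03), 50), (np.float64(-0.025), 60), (np.float64(-0.02), 54), (np.float64(-0.015), 55), (np.float64(-0.01), 57), (np.float64(-0.005), 239), (np.float64(0.0), 240), (np.float64(0.005), 241), (np.float64(0.01), 209), (np.float64(0.015), 194)]
tunnel floor [(np.float64(0.01), 67), (np.float64(0.016), 62), (np.float64(0.022), 116), (np.float64(0.028), 140), (np.float64(0.034), 144), (np.float64(0.04), 146), (np.float64(0.046), 177), (np.float64(0.052), 252), (np.float64(0.058), 253), (np.float64(0.064), 254), (np.float64(0.07), 177), (np.float64(0.076), 241), (np.float64(0.082), 255), (np.float64(0.088), 205), (np.float64(0.094), 245), (np.float64(0.1), 244), (np.float64(0.106), 254), (np.float64(0.112), 254), (np.float64(0.118), 219), (np.float64(0.124), 219)]
```

```bash
python3 -c "
from workcell import *;print(finish_job())"
```

```text
the job is handed in; nothing more can be done
None
```

The job is done and handed in at about 50 s on the robot's clock. I pulled the valve knob fully out and opened the vise jaw about 40 mm. I then pushed the vise block and the two white bench blocks (only two were present) through the gate, and pushed the knob back home.

- **Blocks and gate:** the last picture I viewed showed three blocks in the tunnel and no other white block on the bench. After the knob was home, pixel checks showed both gate leaves shut and the last block's rear end about 48 mm past the gate.
- **Knob:** in the images it moved back about 48–50 mm, and the closing push stopped against firm resistance (about 9 N).
- **Bystanders:** I never worked near the hammer, can or cup. In the last picture they looked undisturbed, but I did not measure them.

Two things did not match the description:
- **Finger length:** the closed fingers end about 21 mm short of the stated tool tip, which I found by touching the bench. Because of this, the first knob and block grips sat high, and the first push passed over the block's tongue and bore on the shoulder behind it. I lowered the tool from then on.
- **Knob pull:** during the pull the fingers slipped along the knob, so I pulled again until it stopped.

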